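# Scrape the carrot sticks from under the rack into the tray

## Task

Take the scraper by its slanting handle and use it to scrape all five carrot sticks off the front edge of the prep board, including those under the rack, so that they drop into the white tray below. Do not handle the sticks with the fingers, do not bump the rack, and leave the jam jar, pepper mill and tin where they stand. Then stand the scraper back on the blue mat, upright on its foot, and let go.

Things in the scene. Friction and masses are not known exactly. Their poses are not given: they have to be found in the camera images.
- board: Fixed light-wood prep board on runners. Origin on the worktop; x points away from the robot (within 0.25 rad of world x), y left, z up. Its flat top is 55 mm above the origin, from x = -90 mm (open front edge, no lip) to the back lip's inner face at +138 mm, and y = -131 to +131 mm between side lips; lips are 12 mm thick and 12 mm above the top.
- tray (a point): Centre of the inner floor of the white catch tray with blue front rim, part of the board, axes as the board's. Inside 127 mm (x) by 268 mm (y), walls 27 mm high, lower than the board top. It is 142.5 mm in front of the board's origin, 4 mm above the worktop; its back 15 mm lies under the board's front edge.
- edge (a point): Middle of the board's open front edge, at the height of the board top, axes as the board's.
- rack: Fixed dark-wood rack over the board's back, with glass, jars and candle on it; axes as the board's. Origin on the worktop below its shelf's front edge, 30 to 36 mm behind the board's origin. Shelf x = 0 to 125, y = -200 to 200 mm, underside 330 mm up. Posts (radius 6 mm) at x = 12 and 113, y = -185 and 185 mm; rod along y at x = 113 mm, 120 mm up.
- mat: Fixed blue mat, 100 mm (x) by 190 mm (y), 4 mm thick, on the worktop to the left of the board. Origin under its centre; the scraper starts standing on it.
- scraper: Loose wooden scraper, 0.2 to 0.33 kg, standing on its foot; origin at the foot's centre, -x roughly towards the robot. Block 36 (x) x 130 (y) x 40 mm high; its -x face (steel strip) scrapes. A flat-sided straight handle, 118 mm long, 24 mm wide in y, 26 mm thick, rises from 36 mm above the foot's centre, leaning 35 degrees from vertical towards -x.
- scraper_grip (a point): Point on the handle's middle line 80 mm along it from its root: (-46, 0, +101.5) mm in the scraper's frame. Axes as the scraper's.
- carrot_1: Loose orange carrot stick, 15 x 66 x 15 mm, long along its y axis, 20 g, origin at the centre of its underside; starts flat on the board.
- carrot_2: Loose orange carrot stick, 15 x 66 x 15 mm, long along its y axis, 20 g, origin at the centre of its underside; starts flat on the board.
- carrot_3: Loose orange carrot stick, 15 x 66 x 15 mm, long along its y axis, 20 g, origin at the centre of its underside; starts flat on the board.
- carrot_4: Loose orange carrot stick, 15 x 66 x 15 mm, long along its y axis, 20 g, origin at the centre of its underside; starts flat on the board.
- carrot_5: Loose orange carrot stick, 15 x 66 x 15 mm, long along its y axis, 20 g, origin at the centre of its underside; starts flat on the board.
- pepper_mill: Loose dark-wood pepper mill, 58 mm across, 150 mm tall, to the right of the board; origin under its centre.
- jam_jar: Loose jam jar with yellow lid, 71 mm across, 110 mm tall, at the back left of the board; origin under its centre.
- tuna_tin: Loose flat tin, 86 mm across, 40 mm tall, at the front right; origin under its centre.
Not all that is in view belongs to the job. What is shaped like the carrot_3 but green or grey is not meant.

How it is judged:
By the outcome, as a careful person would: the job done as asked, in the order asked, and still so for the second after the job is handed in, with the robot touching nothing.
It also fails if it takes over 56 s, if anything falls off the work surface, if the arm or the gripper's body presses on something with over 40 N, if the wrist force passes 120 N, or if a joint passes its speed limit or range.

## Robot

A 6-joint arm with a two-finger parallel gripper is mounted at the origin on the work surface; the furniture and walls round the work are solid. World frame = base frame: x ahead of the robot, y to its left, z up, the work surface at z = 0. Lengths are in mm, angles in rad, forces in N, time in s.
With the tool pointing down it reaches from about 400 to 925 mm from the base axis. Payload 12.5 kg.
Tool frame: the origin (TCP) lies midway between the tips of the shut fingers; the grasp point (between the pads) lies 19 mm behind it; z points along the fingers, y is the line along which they close (so a half turn about z gives the same grasp; the last joint's range is limited). The gripper opens to 95 mm and grips with 3 to 60 N. Pads are 20 mm wide; open, the fingers measure 119 mm over their backs; the gripper's body (75 mm by 180 mm) begins 59 mm behind the grasp point.
Start: joints at [1.231, 0.491, 1.559, -0, 1.092, -0.106], TCP at [144.779, 608.018, 214.661] pointing down, gripper open.
Joint ranges: [-3.1, 3.1], [-0.84, 2.19], [0.05, 2.79], [-1.13, 4.28], [0.06, 2.93], [-2.69, 2.69]. Speed limits (rad/s): [2.22, 2.22, 2.79, 3.14, 3.14, 3.14].

## Interface

Orientations are given as [roll, pitch, yaw] about the fixed x, y, z axes, in that order (R = Rz(yaw) Ry(pitch) Rx(roll)).
In Python, from cell import env gives the robot as it stands.
- The arm moves only by the tool arm_command, never from a script. Its argument "targets" is a list of rows, each a list of 5 numbers: the shift along the tool's x, y, z in mm, then the turn about the tool's z in degrees, then the opening, from 0 (shut) to 1 (fully open). In form: [[tx, ty, tz, roll, fingers], ...]. A call has 1 to 5 rows; each row is the pose to reach, as a shift and turn from the pose commanded when the call began, along the tool's axes at that moment; what a row does not reach only later rows make up. A row lasts 1/10 s, in which the tool goes at most 50 mm and 8.59 degrees, less where a joint would pass 70% of its speed; a pose out of reach is approached as far as the arm can. A call with a gripper value outside its range is refused whole. The fingers move at their own pace and stop on an object; the grip force is fixed at half the most. Time passes only in rows, so rows that repeat a pose let the fingers close. It gives the time, the measured TCP pose, the force, the opening and the grip force at its end, in the units of the state.
- env.state(): the state, without advancing time (a new reading comes with each control period).
- env.read_camera(name): name is "scene" or "top" or "wrist"; returns a dict with "frame" (400x640x3 uint8, red, green, blue), "vertical_fov" (degrees; the focal length in pixels is half the picture's height over the tangent of half this angle, whatever the lens; pixels are square), "cx", "cy" (the principal point, pixels), "world_from_camera" (4x4, takes a point from camera to world coordinates); the wrist camera has in their place "hand_eye" (4x4, takes a point from camera to tool coordinates, whose origin is the TCP and whose axes are the flange's). Camera axes: x right, y down, z forward; pixel columns grow to the right and rows downward; lengths in mm; the calibration is good to about 2 mm. A picture is of the moment at which its call begins: read the wrist's pose just before it. There is no depth.
- env.job_done(): hands the job in; it is judged then, once.
The state is a dict: "t": time; "joints": joint angles; "qvel": joint speeds; "tau": joint torques, N m; "eef_pos": TCP position; "tcp_rot": TCP orientation; "ft_force": force on the tool from outside, world axes, zero at the start; "moment": the same for the moment, N m; "opening": opening from 0.0 (shut) to 1.0 (fully open); "grip_force": force on a finger pad.
Only numpy, scipy, OpenCV 4.12 (cv2) and the standard library are available. Lean on these libraries where they do the work, as an engineer would, in place of code of your own. Each camera call takes 0.05 s, during which the arm holds its last target. There are 200 camera calls.

## Working session

There is one attempt and no reset: what is moved stays moved. The work goes in short steps, Python scripts to look and compute and a tool call to move; the robot and the scene stay as the last step left them, time stands still between calls to the robot, and variables do not carry over. Pictures are saved under pics/ and viewed, at most 10 in all, crops included, and the job is handed in when it is done.

Besides the shell and the picture viewer there is one more tool, called by a JSON object that holds its "op" and its "data". arm_command: Moves the arm, as the interface text tells. Its arguments: {"type":"object","properties":{"targets":{"type":"array","items":{"type":"array","items":{"type":"number"}}}},"required":["targets"]}

```bash
mkdir -p pics; ls; cat > h.py <<'E'
import numpy as np, cv2
from cell import env
from scipy.spatial.transform import Rotation as R
def Tool(s=None):
    s=s or env.state(); T=np.eye(4); T[:3,:3]=R.from_euler('xyz',s['tcp_rot']).as_matrix(); T[:3,3]=s['eef_pos']; return T
def cam(n):
    T=Tool(); c=env.read_camera(n); f=200/np.tan(np.radians(c['vertical_fov'])/2)
    W=c['world_from_camera'] if 'world_from_camera' in c else T@np.array(c['hand_eye'])
    return c['frame'],np.array(W),f,c['cx'],c['cy']
def ray(k,u,v):
    _,W,f,cx,cy=k; d=W[:3,:3]@np.array([(u-cx)/f,(v-cy)/f,1]); return W[:3,3],d
def atz(k,u,v,z):
    o,d=ray(k,u,v); return o+d*(z-o[2])/d[2]
def proj(k,p):
    _,W,f,cx,cy=k; q=W[:3,:3].T@(np.array(p)-W[:3,3]); return q[0]/q[2]*f+cx,q[1]/q[2]*f+cy
def tri(k1,p1,k2,p2):
    o,d=ray(k1,*p1);o2,d2=ray(k2,*p2); d=d/np.linalg.norm(d);d2=d2/np.linalg.norm(d2)
    a=np.linalg.lstsq(np.c_[d,-d2],o2-o,rcond=None)[0]; A=o+d*a[0];B=o2+d2*a[1]; return (A+B)/2,np.linalg.norm(A-B)
E
python3 - <<'E'
from h import *
import pickle
print(env.state())
for n in ('scene','top'):
    k=cam(n); pickle.dump(k,open(n+'.pkl','wb')); print(n,k[1].round(3),k[2:]); cv2.imwrite(f'pics/{n}0.png',k[0][:,:,::-1])
E
```

```text
pics
{'t': 0.0, 'joints': array([ 1.23141379e+00,  4.91576237e-01,  1.55943194e+00,  2.59944203e-06,
        1.09171127e+00, -1.05592575e-01]), 'qvel': array([-0.00057987, -0.00078292, -0.00103463, -0.0009862 ,  0.00089402,
        0.0002808 ]), 'tau': array([-6.05133464e-04, -6.12642932e+01, -2.58177692e+01,  6.91834255e-02,
        4.83019010e-02, -1.19616770e-04]), 'eef_pos': array([144.68435233, 607.77788178, 214.05741894]), 'tcp_rot': array([-3.14047238e+00, -1.21053033e-04,  2.90780142e+00]), 'ft_force': array([0.45234499, 0.25934545, 0.45154894]), 'moment': array([ 0.04801813,  0.00195325, -0.01905514]), 'grip_force': 0.0, 'opening': 0.9992981333360421}
scene [[-9.730000e-01 -1.700000e-01  1.570000e-01  3.155520e+02]
 [-2.310000e-01  7.470000e-01 -6.240000e-01  8.184570e+02]
 [-1.100000e-02 -6.430000e-01 -7.660000e-01  1.136954e+03]
 [ 0.000000e+00  0.000000e+00  0.000000e+00  1.000000e+00]] (np.float64(471.589078132251), 312.7827821629128, 201.38403269979008)
top [[ 1.100000e-02 -9.820000e-01  1.880000e-01  2.616900e+02]
 [-1.000000e+00 -8.000000e-03  1.700000e-02 -3.121600e+01]
 [-1.500000e-02 -1.880000e-01 -9.820000e-01  1.442038e+03]
 [ 0.000000e+00  0.000000e+00  0.000000e+00  1.000000e+00]] (np.float64(433.4173676072093), 324.02731824797786, 189.60615920205646)
```

View pics/scene0.png

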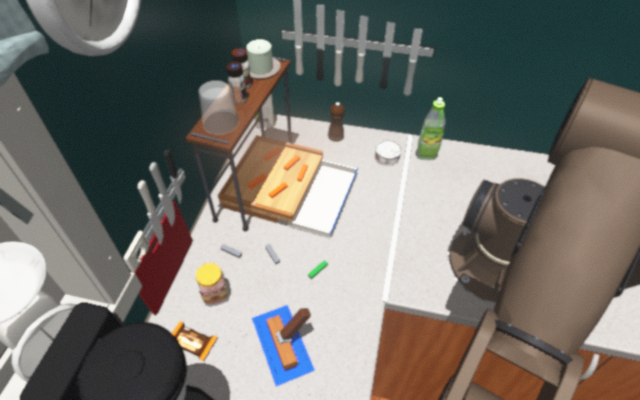

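View pics/top0.png

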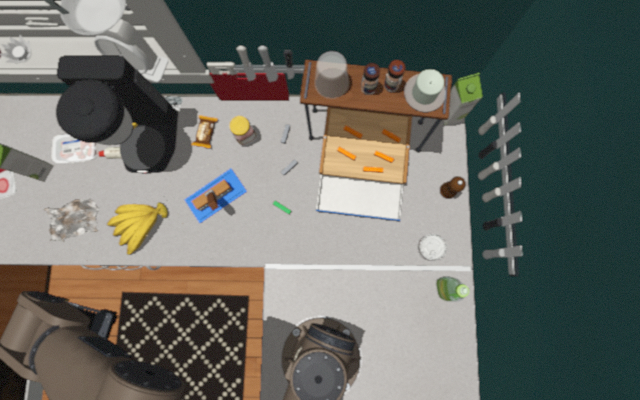

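The scene view shows the board with its orange sticks at about (290,175), the scraper on the blue mat at (285,345) and the jam jar at (210,283). In the top view, five orange sticks lie on the board: (353,131), (390,135), (346,153), (383,156) and (373,170). The green stick at (282,208) and the grey ones at (285,132) and (290,166) lie off the board and have the wrong colour, so they are not meant. I'll confirm this in one enlarged crop.

```bash
python3 - <<'E'
import cv2,numpy as np
t=cv2.imread('pics/top0.png')[90:255,180:440]; s=cv2.imread('pics/scene0.png')
cv2.imwrite('pics/c1.png',cv2.resize(t,None,fx=3,fy=3,interpolation=cv2.INTER_CUBIC))
a=cv2.resize(s[290:390,235:330],None,fx=4,fy=4,interpolation=cv2.INTER_CUBIC)
b=cv2.resize(s[125:240,205:365],None,fx=2.5,fy=2.5,interpolation=cv2.INTER_CUBIC)
o=np.zeros((400,780,3),np.uint8);o[:400,:380]=a;o[:287,380:780]=b[:287,:400];cv2.imwrite('pics/c2.png',o)
E
```

```text
(no output)
```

View pics/c1.png

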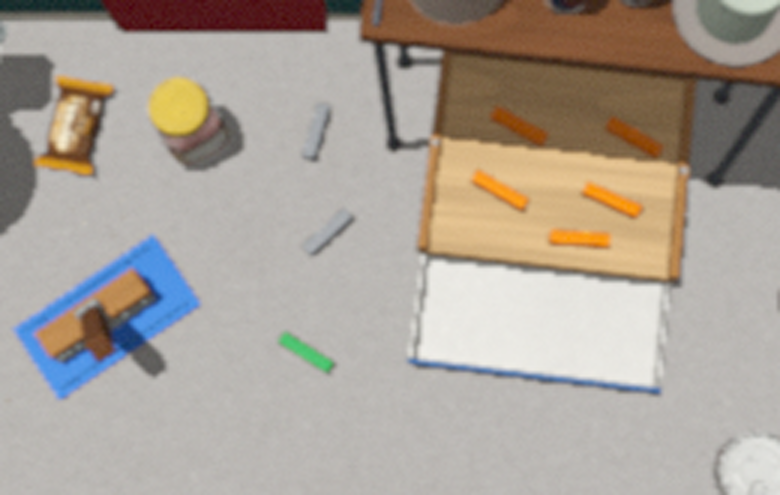

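View pics/c2.png

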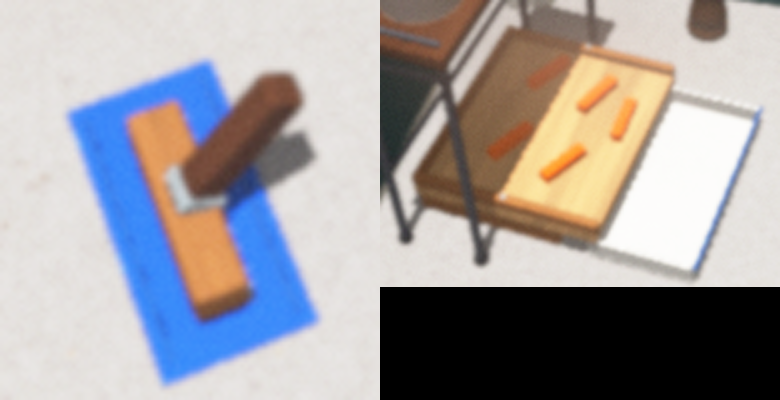

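The crop confirms it: the five orange sticks are the carrots, two of them under the rack's shadow at (519,125) and (635,136) in the crop. The scraper stands on the blue mat and its handle leans to the robot. Next I'll measure.

```bash
python3 - <<'E'
from h import *
import pickle
t=pickle.load(open('top.pkl','rb'));s=pickle.load(open('scene.pkl','rb'))
tc=lambda x,y:(180+x/3-.33,90+y/3-.33)
sa=lambda x,y:(235+x/4-.4,290+y/4-.4); sb=lambda x,y:(205+(x-380)/2.5-.3,125+y/2.5-.3)
P={'BFL':(tc(419,251),sb(602,228)),'BFR':(tc(679,282),sb(672,68)),
'handle_end':(tc(98,348),sa(283,88)),'blk_L(far)':(tc(36,338),sa(200,308)),'blk_c2':(tc(158,293),sa(178,103)),'postFL':(tc(393,145),sb(481,258)),'shelfFL':(tc(361,38),sb(438,78)),
'tape':(tc(490,0),sb(700,0))}
del P['tape']
for n,(a,b) in P.items(): 
    p,e=tri(t,a,s,b); print(n,p.round(0),'gap',round(e,1))
print('blk top@44',[atz(t,*tc(*q),44).round(0)[:2] for q in ((36,338),(135,270),(158,293),(60,358))])
print('mat@4',[atz(t,*tc(*q),4).round(0)[:2] for q in ((15,328),(153,237),(199,303),(62,396))])
print('board@67',[atz(t,*tc(*q),67).round(0)[:2] for q in ((419,251),(679,282))])
print('shelf front@342?',[atz(t,*tc(*q),335).round(0)[:2] for q in ((361,38),(780,82))])
hsv=cv2.cvtColor(t[0],cv2.COLOR_RGB2HSV); m=cv2.inRange(hsv,(5,190,60),(16,255,255)); m[:110]=0;m[190:]=0;m[:,:325]=0;m[:,410:]=0
n,l,st,c=cv2.connectedComponentsWithStats(m)
for i in range(1,n):
    if st[i,4]<20: continue
    v,u=np.nonzero(l==i); q=np.array([atz(t,a,b,67)[:2] for a,b in zip(u,v)]); w,E=np.linalg.eigh(np.cov(q.T)); d=E[:,1]
    print(c[i].round(1),st[i,4],q.mean(0).round(0),'dir',np.degrees(np.arctan2(-d[0],d[1])).round(0)%180,'len',(np.sqrt(12*w)).round(0))
E
```

```text
BFL [579.   9.  62.] gap 1.3
BFR [ 553. -274.   56.] gap 10.0
handle_end [459. 332. 137.] gap 2.1
blk_L(far) [487. 431.  33.] gap 4.5
blk_c2 [540. 301.  21.] gap 2.0
postFL [720.  42.   4.] gap 4.2
shelfFL [720.  57. 320.] gap 1.9
blk top@44 [array([483., 427.]), array([560., 322.]), array([534., 296.]), array([461., 399.])]
mat@4 [array([500., 465.]), array([607., 314.]), array([531., 258.]), array([424., 407.])]
board@67 [array([578.,   9.]), array([ 546., -272.])]
shelf front@342? [array([713.,  56.]), array([ 673., -319.])]
[352.8 131.7] 79 [ 720. -100.] dir 150.0 len [15. 63.]
[390.6 135.1] 84 [ 709. -225.] dir 149.0 len [15. 63.]
```

```bash
cat >> h.py <<'E'
import json
def rel(p,yaw=None):
    """shift in current tool axes (from measured pose) + turn"""
    T=Tool(); d=T[:3,:3].T@(np.array(p,float)-T[:3,3]); y0=np.arctan2(T[1,0],T[0,0])
    r=0 if yaw is None else -np.degrees((yaw-y0+np.pi)%(2*np.pi)-np.pi)
    print('shift',d.round(1),'turn',round(float(r),1)); return d,r
def log():
    s=env.state(); open('log.jsonl','a').write(json.dumps([list(s['joints']),list(s['eef_pos']),list(s['tcp_rot'])])+'\n')
    print('t',round(s['t'],2),'tcp',np.round(s['eef_pos'],1),np.round(s['tcp_rot'],3),'q',np.round(s['joints'],3),'F',np.round(s['ft_force'],1),'op',round(s['opening'],3),'g',round(s['grip_force'],1))
E
python3 - <<'E'
from h import *
import pickle
log(); rel((455,320,214),3.762); print(np.array(env.read_camera('wrist')['hand_eye']).round(2))
t=pickle.load(open('top.pkl','rb'))
hsv=cv2.cvtColor(t[0],cv2.COLOR_RGB2HSV); m=cv2.inRange(hsv,(5,175,60),(22,255,255)); m[:110]=0;m[190:]=0;m[:,:325]=0;m[:,410:]=0
n,l,st,c=cv2.connectedComponentsWithStats(m)
X=np.array([.9936,-.1128]);Y=np.array([.1128,.9936])
for i in range(1,n):
    if st[i,4]<30: continue
    v,u=np.nonzero(l==i); q=np.array([atz(t,a,b,66)[:2] for a,b in zip(u,v)])-[651.5,-142]; q=np.c_[q@X,q@Y]; w,E=np.linalg.eigh(np.cov(q.T)); d=E[:,1]
    print(c[i].round(1),st[i,4],'board',q.mean(0).round(0),'dir',np.degrees(np.arctan2(-d[0],d[1])).round(0)%180,'len',(np.sqrt(12*w)).round(0), q.min(0).round(),q.max(0).round())
E
```

```text
t 0.1 tcp [144.7 607.8 214.1] [-3.141 -0.     2.908] q [ 1.231  0.491  1.559 -0.     1.092 -0.106] F [-0.1 -0.2  0.5] op 0.999 g 0.0
shift [-3.685e+02 -2.081e+02  3.000e-01] turn -48.9
[[-0.0000e+00 -9.7000e-01 -2.5000e-01  7.1330e+01]
 [ 1.0000e+00 -0.0000e+00 -0.0000e+00  7.0000e-02]
 [-0.0000e+00 -2.5000e-01  9.7000e-01 -1.6933e+02]
 [ 0.0000e+00  0.0000e+00  0.0000e+00  1.0000e+00]]
[352.5 131.6] 93 board [64. 50.] dir 157.0 len [17. 64.] [48. 20.] [81. 80.]
[390.8 135.3] 93 board [ 67. -77.] dir 155.0 len [17. 63.] [  49. -106.] [ 86. -47.]
[346.4 153.1] 81 board [-11.  62.] dir 156.0 len [14. 64.] [-29.  32.] [ 6. 91.]
[383.8 156.3] 83 board [ -8. -61.] dir 162.0 len [14. 63.] [-21. -92.] [  7. -31.]
[372.9 169. ] 80 board [-54. -30.] dir 2.0 len [14. 62.] [-61. -60.] [-47.   2.]
```

{"op": "arm_command", "data": {"targets": [[-37,-21,0,0,1],[-74,-42,0,0,1],[-111,-63,0,0,1],[-148,-84,0,0,1],[-185,-105,0,0,1]]}}

```text
t: 0.65
eef_pos: [301.3, 461.7, 214.5]
tcp_rot: [-3.141, -0.0, 2.908]
ft_force: [0.7, 0.2, -0.0]
opening: 1.001
grip_force: 0.0
```

{"op": "arm_command", "data": {"targets": [[-37,-21,0,-8,1],[-74,-42,0,-16,1],[-111,-63,0,-24,1],[-148,-84,0,-32,1],[-184,-104,0,-40,1]]}}

```text
t: 1.15
eef_pos: [456.4, 317.7, 214.6]
tcp_rot: [3.142, -0.0, -2.672]
ft_force: [0.2, 0.5, -0.2]
opening: 1.004
grip_force: 0.0
```

```bash
python3 - <<'E'
from h import *
import pickle
log(); k=cam('wrist'); pickle.dump(k,open('w1.pkl','wb')); cv2.imwrite('pics/w1.png',k[0][:,:,::-1])
print(proj(k,(472.6,334.3,105.5)))
E
```

```text
t 1.15 tcp [456.4 317.7 214.6] [ 3.142 -0.    -2.672] q [ 0.489  0.393  1.73   0.     1.019 -1.551] F [ 0.2  0.5 -0.2] op 1.004 g 0.0
(np.float64(324.0477001646166), np.float64(218.17347934509388))
```

View pics/w1.png

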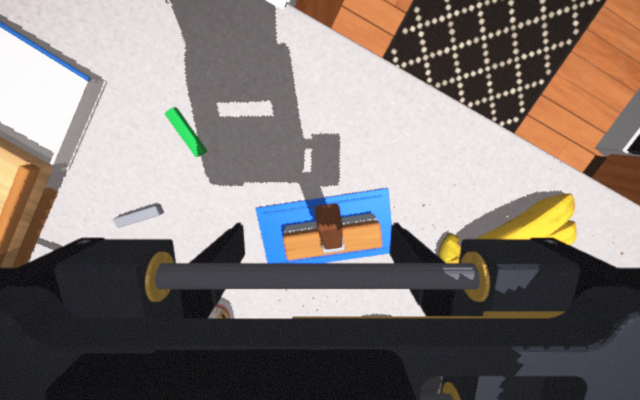

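The wrist view shows the scraper between the fingers. The handle end is at (330,206), the block's front top edge runs from (283,236) to (383,229), and the mat's near edge from (257,207) to (388,189). I'll compute the pose and look at the wrist's size in the scene view.

```bash
python3 - <<'E'
from h import *
import pickle
k=pickle.load(open('w1.pkl','rb')); s0=pickle.load(open('scene.pkl','rb'))
f=lambda a,b:np.arctan2(-(a-b)[0],(a-b)[1])
for (p,q,z) in (((283,236),(383,229),44),((257,207),(388,189),4),((268,265),(393,252),4)):
    a,b=atz(k,*p,z),atz(k,*q,z); 
    print(z,a.round(1)[:2],b.round(1)[:2],'len',np.linalg.norm(a-b).round(),'yaw',f(b,a).round(3))
print('handle end top corners tri with scene', tri(k,(329,205),s0,(235+268/4,290+76/4)))
print('handle end centre @ z135', [atz(k,*p,z).round(1) for p,z in (((318,207),140),((341,205),140),((330,212),137))])
c=cam('scene'); x=c[0][0:400,:,::-1]; 
pts=[proj(c,(456,318,z)) for z in (215,293,400,500)];print(np.round(pts))
cv2.imwrite('pics/s1.png',cv2.resize(x[100:400,160:560],None,fx=2,fy=2,interpolation=cv2.INTER_CUBIC))
E
```

```text
44 [536.1 308.7] [468.8 419.7] len 130.0 yaw 0.544
4 [529.8 260. ] [423.6 411.8] len 185.0 yaw 0.611
4 [605.1 311.1] [502.3 466.9] len 187.0 yaw 0.583
handle end top corners tri with scene (array([461.00742006, 327.09261759, 131.91149711]), np.float64(18.832754643725856))
handle end centre @ z135 [array([455.7, 318.5, 140. ]), array([444.6, 336.2, 140. ]), array([455.8, 330.9, 137. ])]
[[308. 290.]
 [307. 271.]
 [306. 241.]
 [305. 208.]]
```

View pics/s1.png

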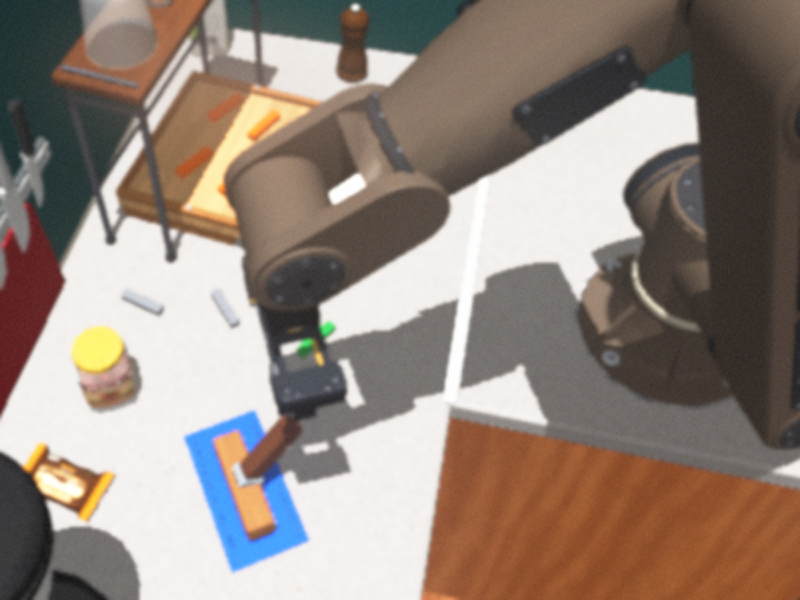

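```bash
python3 - <<'E'
from h import *
import pickle
from scipy.optimize import least_squares
c=pickle.load(open('scene.pkl','rb'))
a=np.array([456.4,317.7,0]); az=np.arctan2(317.7,456.4); ax=np.array([-np.sin(az),np.cos(az),0]); fw=np.array([np.cos(az),np.sin(az),0])
tgt=np.array([160+305/2,100+279/2])
r=least_squares(lambda p: np.array(proj(c,a+ax*p[0]+[0,0,p[1]]))-tgt,[50,400]); h,z=r.x; print('h,z above tcp',h,z-214.6)
img=cv2.imread('pics/s1.png')
for R_,col in ((50,(0,255,0)),(65,(0,0,255))):
  for hh in (h,-h):
    pts=[((np.array(proj(c,a+ax*hh+[0,0,z]+R_*(np.cos(t)*fw+[0,0,np.sin(t)])))-[160,100])*2).astype(int) for t in np.linspace(0,6.28,60)]
    cv2.polylines(img,[np.array(pts)],True,col,1)
for (x,w,zz) in ((37.5,90,78),(37.5,90,110),(37.5,90,140)):
  y=3.611; tx=np.array([np.cos(y),np.sin(y),0]);ty=np.array([np.sin(y),-np.cos(y),0])
  pts=[((np.array(proj(c,a+[0,0,214.6+zz]+tx*i*x+ty*j*w))-[160,100])*2).astype(int) for i,j in ((1,1),(1,-1),(-1,-1),(-1,1))]
  cv2.polylines(img,[np.array(pts)],True,(255,255,0),1)
cv2.imwrite('pics/s1o.png',cv2.resize(img[50:450,150:500],None,fx=1.5,fy=1.5))
E
```

```text
h,z above tcp 35.450941473147026 237.3410005853648
```

View pics/s1o.png

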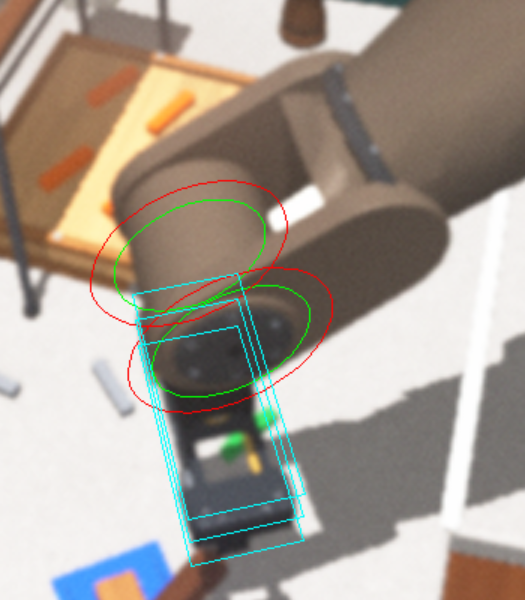

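The overlay shows the wrist hub about 50 mm in radius, with its far side not matching because I used the wrong azimuth. I'll redo this with the joint-1 azimuth, and get the rack's front edge and the glass position.

```bash
python3 - <<'E'
from h import *
import pickle
from scipy.optimize import least_squares
c=pickle.load(open('scene.pkl','rb'));t=pickle.load(open('top.pkl','rb'))
a=np.array([456.4,317.7,0]); az=.489; ax=np.array([-np.sin(az),np.cos(az),0]); fw=np.array([np.cos(az),np.sin(az),0])
tgt=np.array([160+305/2,100+279/2])
r=least_squares(lambda p: np.array(proj(c,a+ax*p[0]+[0,0,p[1]]))-tgt,[50,400]); h,z=r.x; print('near disc: h,z above tcp',r.x-[0,214.6])
# outline pixels of near fork end, in hub plane (radius)
for p in ((262,305),(245,275),(300,310)):
    o,d=ray(c,160+p[0]/2,100+p[1]/2); s=((a-o)@ax+h)/(d@ax); q=o+s*d-(a+ax*h+[0,0,z]); print('outline rel hub fw,z',(q@fw).round(),q[2].round(), np.linalg.norm(q).round())
X=np.array([.9936,-.1128]);Y=np.array([.1128,.9936]); B=lambda p:((p[:2]-[651.5,-142])@X,(p[:2]-[651.5,-142])@Y,p[2])
# shelf front edge: top view line vs scene line
for p in ((361,38),(780,82)): print('shelf front line z330/345',np.round(B(atz(t,180+p[0]/3,90+p[1]/3,330)),0),np.round(B(atz(t,180+p[0]/3,90+p[1]/3,345)),0))
print('glass base front pix',np.round(B(atz(t,332,94,345)),0), 'jars',np.round(B(atz(t,371,93,345)),0),np.round(B(atz(t,396,92,345)),0),'plate front',np.round(B(atz(t,426,110,345)),0))
E
grep -c . log.jsonl
```

```text
near disc: h,z above tcp [ 52.51168811 262.41088487]
outline rel hub fw,z 39.0 -25.0 46.0
outline rel hub fw,z 51.0 24.0 57.0
outline rel hub fw,z 5.0 -46.0 46.0
shelf front line z330/345 [ 40. 203. 330.] [ 34. 201. 345.]
shelf front line z330/345 [  43. -176.  330.] [  37. -172.  345.]
glass base front pix [ 69. 120. 345.] jars [ 84.  16. 345.] [ 94. -50. 345.] plate front [  53. -134.  345.]
2
```

Hub centre is about 262 mm above the TCP, so the hub clears the shelf and the stem limits how far the tool can reach. I'll square up to the scraper and take a second, closer look.

{"op": "arm_command", "data": {"targets": [[-5,0,0,-4,1],[-8,5,0,-7.5,1],[-8,5,0,-7.5,1]]}}

```text
t: 1.55
eef_pos: [459.8, 327.9, 214.4]
tcp_rot: [3.141, -0.0, -2.546]
ft_force: [-0.2, -0.7, -0.0]
opening: 0.999
grip_force: 0.0
```

```bash
python3 - <<'E'
from h import *
import pickle
log(); k=cam('wrist'); pickle.dump(k,open('w2.pkl','wb'))
cv2.imwrite('pics/w2.png',cv2.resize(k[0][170:290,230:430,::-1],None,fx=4,fy=4,interpolation=cv2.INTER_CUBIC))
E
```

```text
t 1.55 tcp [459.8 327.9 214.4] [ 3.141 -0.    -2.546] q [ 0.502  0.406  1.709  0.     1.027 -1.664] F [-0.2 -0.7 -0. ] op 0.999 g 0.0
```

View pics/w2.png

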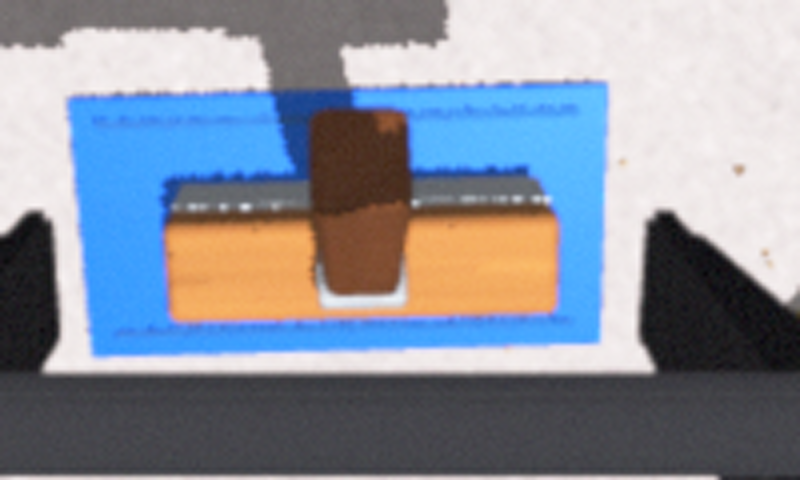

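The close view shows the block's top face, with corners at (166,218), (556,210), (556,316) and (170,322) in the crop. The handle end spans (312,112) to (404,108), roughly centred between the fingers.

```bash
python3 - <<'E'
from h import *
import pickle
from scipy.optimize import least_squares
k=pickle.load(open('w2.pkl','rb'))
C=lambda x,y:np.array([230+x/4-.375,170+y/4-.375])
s35,c35=np.sin(np.radians(35)),np.cos(np.radians(35))
e=np.array([-118*s35,36+118*c35]); lo=e+13*np.array([-c35,-s35])
M=[((-18,-65,40),C(166,218)),((-18,65,40),C(556,210)),((18,65,40),C(556,316)),((18,-65,40),C(170,322)),((lo[0],-12,lo[1]),C(312,112)),((lo[0],12,lo[1]),C(404,108))]
def P(p,v): 
    c,s=np.cos(p[2]),np.sin(p[2]); return np.array([p[0]+c*v[0]-s*v[1],p[1]+s*v[0]+c*v[1],v[2]+p[3]])
for sg in (1,-1):
  r=least_squares(lambda p:np.concatenate([np.array(proj(k,P(p,(v[0],sg*v[1],v[2]))))-u for v,u in M]),[511,364,.6,4]);print(sg,r.x.round(3),r.cost.round(2),r.fun.round(1))
  if r.cost<50: 
    p=r.x
    for s in (106,):
      g=P(p,(-s*s35,0,36+s*c35)); print('grasp',g); rel(g-[0,0,19],p[2]+np.pi)
E
```

```text
1 [518.821 372.736   0.618  -9.851] 4.12 [ 0.   1.4 -0.3  1.3 -0.9 -0.3  0.7  0.2 -0.5 -1.2  0.8 -0.7]
grasp [469.27419571 337.49824662 112.97890503]
shift [-13.5   2.8 120.4] turn -1.4
-1 [ 2.180944e+03  1.492891e+03 -2.474000e+00 -5.798487e+03] 5974.37 [ 43.1  -1.2 -48.9   0.4 -49.  -27.5  41.9 -28.6   9.   28.9 -12.9  29.8]
```

{"op": "arm_command", "data": {"targets": [[-5,3,40,-1.4,1],[-5,3,80,-1.4,1],[-5,3,107,-1.4,1],[-5,3,107,-1.4,0.6],[-5,3,107,-1.4,0]]}}

```text
t: 2.1
eef_pos: [462.7, 332.8, 108.2]
tcp_rot: [3.141, -0.0, -2.523]
ft_force: [-0.6, -0.5, 1.4]
opening: 0.886
grip_force: 0.0
```

{"op": "arm_command", "data": {"targets": [[0,0,0,0,0],[0,0,0,0,0],[0,0,0,0,0],[0,0,0,0,0]]}}

```text
t: 2.5
eef_pos: [462.9, 332.7, 108.3]
tcp_rot: [-3.142, 0.001, -2.522]
ft_force: [-0.0, -0.5, 0.2]
opening: 0.55
grip_force: 0.0
```

{"op": "arm_command", "data": {"targets": [[0,0,0,0,0],[0,0,0,0,0],[0,0,0,0,0],[0,0,0,0,0],[0,0,0,0,0]]}}

```text
t: 3.0
eef_pos: [462.6, 332.5, 107.6]
tcp_rot: [3.142, -0.0, -2.522]
ft_force: [-0.3, -0.8, 0.5]
opening: 0.25
grip_force: 30.0
```

{"op": "arm_command", "data": {"targets": [[3,0,2,0,0],[7,0,4,0,0],[10,0,7,0,0],[10,0,7,0,0]]}}

```text
t: 3.4
eef_pos: [454.5, 326.7, 101.9]
tcp_rot: [-3.141, 0.001, -2.522]
ft_force: [-5.1, -2.9, 14.0]
opening: 0.253
grip_force: 30.0
```

{"op": "arm_command", "data": {"targets": [[7,0,1,0,0],[14,0,4,0,0],[20,0,8,0,0],[20,0,8,0,0]]}}

```text
t: 3.8
eef_pos: [437.3, 314.4, 92.2]
tcp_rot: [3.142, -0.001, -2.522]
ft_force: [-1.3, -2.2, 5.8]
opening: 0.253
grip_force: 30.0
```

```bash
python3 - <<'E'
from h import *
import pickle
log(); print(env.state()['moment'].round(2)); k=cam('wrist'); pickle.dump(k,open('w3.pkl','wb')); a=k[0][120:300,220:420,::-1]
s=cam('scene'); b=s[0][290:390,235:335,::-1]
o=np.zeros((400,800,3),np.uint8); o[:360,:400]=cv2.resize(a,None,fx=2,fy=2); o[:400,400:]=cv2.resize(b,None,fx=4,fy=4,interpolation=cv2.INTER_CUBIC)
cv2.imwrite('pics/t1.png',o)
E
```

```text
t 3.8 tcp [437.3 314.4  92.2] [ 3.142e+00 -1.000e-03 -2.522e+00] q [ 0.501  0.532  1.894 -0.     0.718 -1.69 ] F [-1.3 -2.2  5.8] op 0.253 g 30.0
[-0.28  0.06  0.01]
```

View pics/t1.png

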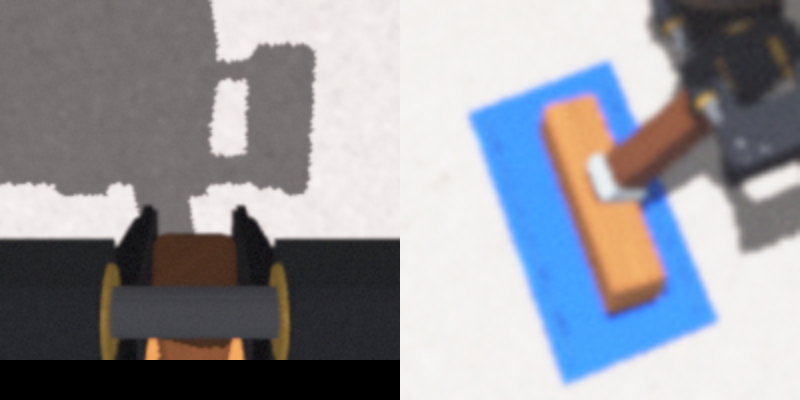

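The tilt works: the scene inset shows the block's back edge lifted off the mat while the handle turns between the pads. I need more reach under the rack, so I'll tilt further and then lift.

{"op": "arm_command", "data": {"targets": [[7,0,6,0,0],[14,0,12,0,0],[20,0,18,0,0],[26,0,24,0,0],[26,0,24,0,0]]}}

```text
t: 4.4
eef_pos: [415.9, 299.2, 67.9]
tcp_rot: [3.141, -0.003, -2.522]
ft_force: [-2.3, -2.0, 3.2]
opening: 0.251
grip_force: 30.0
```

{"op": "arm_command", "data": {"targets": [[0,0,-10,0,0],[0,0,-50,0,0],[0,0,-90,0,0],[0,0,-90,0,0]]}}

```text
t: 4.8
eef_pos: [418.7, 301.0, 163.4]
tcp_rot: [-3.141, 0.007, -2.522]
ft_force: [-0.3, 0.1, -2.7]
opening: 0.251
grip_force: 30.0
```

```bash
python3 - <<'E'
from h import *
import pickle
log(); 
from scipy.optimize import least_squares
s=cam('scene'); pickle.dump(s,open('s3.pkl','wb')); t=cam('top'); pickle.dump(t,open('t3.pkl','wb'))
T=Tool(); g=T[:3,3]+[0,0,19]
a,b=s[0][250:370,235:335,::-1],t[0][130:230,180:260,::-1]
o=np.zeros((480,800,3),np.uint8); o[:,:400]=cv2.resize(a,(400,480),interpolation=cv2.INTER_CUBIC); o[:,400:784]=cv2.resize(b,(384,480),interpolation=cv2.INTER_CUBIC); cv2.imwrite('pics/t2.png',o)
# overlay predictions of block bottom front edge for several tilts
print('grasp',g, 'scene px',proj(s,g))
yaw=-2.522+np.pi
for phi in (15,25,30,35):
  f=np.radians(phi); 
  def pt(x,y,z,sx=106):
    gx,gz=-sx*np.sin(.611),36+sx*np.cos(.611); x,z=x-gx,z-gz; X=x*np.cos(f)-z*np.sin(f); Z=x*np.sin(f)+z*np.cos(f)
    return g+[X*np.cos(yaw)-y*np.sin(yaw),X*np.sin(yaw)+y*np.cos(yaw),Z]
  for n,v in (('topF',(-18,65,40)),('topB',(18,65,40)),('topB-',(18,-65,40)),('botB',(18,65,0))):
    p=pt(*v); print(phi,n,p.round(),'s',(np.array(proj(s,p))-[235,250])*4,'t',(np.array(proj(t,p))-[180,130])*4.8+[400,0])
E
```

```text
t 4.8 tcp [418.7 301.  163.4] [-3.141  0.007 -2.522] q [ 0.495  0.399  1.888  0.     0.848 -1.696] F [-0.3  0.1 -2.7] op 0.251 g 30.0
grasp [417.01837063 300.05130682 178.33834508] scene px (np.float64(326.8612014331211), np.float64(294.5111130915147))
15 topF [430. 389. 109.] s [309.67863043 369.69767018] t [476.39088865 411.61726719]
15 topB [459. 410. 119.] s [252.0000326 385.4951074] t [443.79073196 365.95982835]
15 topB- [534. 304. 119.] s [174.63484975 193.05154775] t [613.22116428 252.75368289]
15 botB [467. 416.  80.] s [237.5710328 419.5034414] t [454.32529764 362.06453659]
25 topF [439. 396. 121.] s [291.27817919 368.06044928] t [461.7380368  395.28774545]
25 topB [466. 415. 137.] s [235.85930043 378.22443925] t [427.57456842 350.50810257]
25 topB- [541. 309. 137.] s [158.5286033  183.57968305] t [599.18772678 236.08586929]
25 botB [480. 425. 100.] s [210.55124534 415.54789567] t [432.33255335 338.36874066]
30 topF [443. 399. 128.] s [283.26447378 366.19056935] t [454.66765457 387.92728831]
30 topB [469. 417. 146.] s [229.61287815 373.31987399] t [420.03252659 344.04050166]
30 topB- [544. 311. 146.] s [152.1643117  177.62055947] t [592.84200886 228.92729539]
30 botB [485. 428. 111.] s [198.89854621 411.94244065] t [421.7516567  327.76147767]
35 topF [446. 401. 135.] s [276.13860171 363.61963609] t [447.83280145 381.17739102]
35 topB [471. 418. 156.] s [224.6865495  367.59052007] t [412.94626565 338.49368375]
35 topB- [546. 312. 156.] s [147.02575656 170.88085368] t [587.01327041 222.63872964]
35 botB [489. 431. 123.] s [188.64429665 407.242604  ] t [411.54253322 318.0931383 ]
```

View pics/t2.png

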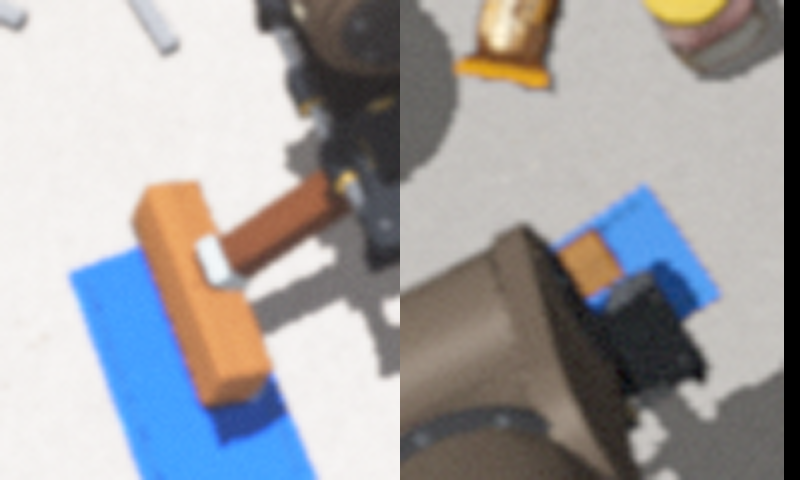

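The scraper is held, tilted about 28° and leaning further towards the robot. The predicted corners match the scene inset: back corner (152,187), front corner (270,355). Next I'll compute poses for the first sweep.

```bash
cat >> h.py <<'E'
BX=np.array([.9936,-.1128]);BY=np.array([.1128,.9936]);BO=np.array([651.5,-142.])
def bt(x,y,z,th):
    """board tool pose: x,y mm, TCP z, scraper yaw deg rel. board"""
    p=BO+x*BX+y*BY; return rel((p[0],p[1],z),-.113+np.radians(th)+np.pi)
def where():
    s=env.state(); d=s['eef_pos'][:2]-BO; print('board tool',(d@BX).round(1),(d@BY).round(1),'z',s['eef_pos'][2].round(1),'yaw',np.degrees((s['tcp_rot'][2]-np.pi+.113+np.pi)%(2*np.pi)-np.pi).round(1),'F',s['ft_force'].round(1),'t',round(s['t'],2),'op',round(s['opening'],3),'q',s['joints'].round(2))
def carrots():
    t=cam('top'); hsv=cv2.cvtColor(t[0],cv2.COLOR_RGB2HSV); m=cv2.inRange(hsv,(5,175,60),(22,255,255)); m[:110]=0;m[220:]=0;m[:,:310]=0;m[:,415:]=0
    n,l,st,c=cv2.connectedComponentsWithStats(m)
    for i in range(1,n):
        if st[i,4]<12: continue
        v,u=np.nonzero(l==i); q=np.array([atz(t,a,b,68)[:2] for a,b in zip(u,v)])-BO; q=np.c_[q@BX,q@BY]; w,E=np.linalg.eigh(np.cov(q.T)); d=E[:,1]
        print(c[i].round(0),st[i,4],'board',q.mean(0).round(0),'dir',np.degrees(np.arctan2(-d[0],d[1])).round(0)%180,'len',(np.sqrt(12*w)).round(0),q.min(0).round(),q.max(0).round())
E
python3 - <<'E'
from h import *
where(); bt(-90,78,160,-23)
E
```

```text
board tool -282.8 412.8 z 159.3 yaw 42.0 F [-0.3 -0.5 -2.5] t 4.9 op 0.251 q [ 0.5   0.4   1.89  0.    0.84 -1.7 ]
shift [  80.6 -377.9   -0.7] turn 65.0
```

{"op": "arm_command", "data": {"targets": [[8,-38,0,0,0],[16,-76,-2,0,0],[24,-114,-3,0,0],[32,-152,-3,0,0],[40,-189,-3,0,0]]}}

```text
t: 5.4
eef_pos: [494.0, 121.3, 160.2]
tcp_rot: [3.14, -0.003, -2.522]
ft_force: [-0.1, -0.3, -2.8]
opening: 0.253
grip_force: 30.0
```

{"op": "arm_command", "data": {"targets": [[8,-38,0,8,0],[16,-76,0,16,0],[24,-114,0,24,0],[32,-152,0,32,0],[40,-189,0,40,0]]}}

```text
t: 5.9
eef_pos: [571.2, -55.6, 159.9]
tcp_rot: [3.141, -0.003, 3.057]
ft_force: [0.2, 0.3, -2.6]
opening: 0.251
grip_force: 30.0
```

{"op": "arm_command", "data": {"targets": [[0,0,0,8,0],[0,0,0,16,0],[0,0,0,25,0],[0,0,0,25,0]]}}

```text
t: 6.3
eef_pos: [570.7, -54.1, 159.9]
tcp_rot: [-3.141, -0.003, 2.624]
ft_force: [0.1, -0.9, -2.9]
opening: 0.251
grip_force: 30.0
```

```bash
python3 - <<'E'
from h import *
where(); bt(-50,78,150,-23); bt(-12,78,150,-23); carrots()
E
```

```text
board tool -90.2 78.2 z 159.9 yaw -23.2 F [ 0.1 -0.9 -2.9] t 6.3 op 0.251 q [-0.21  0.48  1.75  0.    0.92 -1.26]
shift [-37.1  15.6   9.8] turn -0.2
shift [-72.   30.6   9.7] turn -0.2
[391. 135.] 91 board [ 66. -76.] dir 154.0 len [16. 62.] [  48. -105.] [ 85. -47.]
[384. 156.] 80 board [ -9. -61.] dir 163.0 len [15. 63.] [-22. -92.] [  7. -32.]
[377. 170.] 41 board [-55. -44.] dir 6.0 len [14. 33.] [-62. -60.] [-48. -28.]
```

{"op": "arm_command", "data": {"targets": [[-25,11,5,0,0],[-50,21,10,0,0],[-72,31,10,0,0],[-72,31,10,0,0]]}}

```text
t: 6.75
eef_pos: [651.1, -62.7, 150.2]
tcp_rot: [3.142, -0.001, 2.631]
ft_force: [-0.0, -0.6, -2.8]
opening: 0.25
grip_force: 30.0
```

{"op": "arm_command", "data": {"targets": [[0,0,10,0,0],[0,0,18,0,0],[0,0,25,0,0],[0,0,25,0,0]]}}

```text
t: 7.15
eef_pos: [648.6, -62.5, 125.5]
tcp_rot: [-3.141, -0.002, 2.627]
ft_force: [0.0, 1.2, -2.6]
opening: 0.25
grip_force: 30.0
```

```bash
python3 - <<'E'
from h import *
where();carrots()
s=cam('scene'); hsv=cv2.cvtColor(s[0],cv2.COLOR_RGB2HSV); m=cv2.inRange(hsv,(3,175,50),(22,255,255)); m[:130]=0;m[230:]=0;m[:,:215]=0;m[:,345:]=0
n,l,st,c=cv2.connectedComponentsWithStats(m); print([(c[i].round(),st[i]) for i in range(1,n) if st[i,4]>10])
E
```

```text
board tool -11.8 78.6 z 125.5 yaw -23.0 F [ 0.   1.2 -2.6] t 7.15 op 0.25 q [-0.2   0.62  1.58  0.    0.94 -1.25]
[391. 135.] 91 board [ 66. -76.] dir 154.0 len [16. 64.] [  48. -105.] [ 85. -47.]
[383. 156.] 88 board [ -8. -59.] dir 162.0 len [15. 64.] [-22. -92.] [  7. -28.]
[373. 169.] 88 board [-55. -29.] dir 3.0 len [15. 62.] [-63. -60.] [-47.   2.]
[(array([294., 159.]), array([291, 157,   7,   5,  17], dtype=int32)), (array([253., 184.]), array([249, 180,  10,   9,  45], dtype=int32)), (array([277., 190.]), array([269, 184,  17,  13,  90], dtype=int32))]
```

{"op": "arm_command", "data": {"targets": [[0,0,2,0,0],[0,0,3,0,0],[0,0,3,0,0]]}}

```text
t: 7.55
eef_pos: [649.4, -62.6, 123.6]
tcp_rot: [3.141, 0.0, 2.627]
ft_force: [-0.9, -0.1, -2.6]
opening: 0.25
grip_force: 30.0
```

{"op": "arm_command", "data": {"targets": [[0,0,2,0,0],[0,0,3,0,0],[0,0,3,0,0]]}}

```text
t: 7.85
eef_pos: [649.2, -62.4, 121.8]
tcp_rot: [3.141, 0.0, 2.627]
ft_force: [-6.6, 1.4, 8.1]
opening: 0.25
grip_force: 30.0
```

{"op": "arm_command", "data": {"targets": [[0,0,-1.5,0,0],[10,-7,-1.5,0,0],[20,-14,-1.5,0,0],[31,-21,-1.5,0,0],[42,-29,-1.5,0,0]]}}

```text
t: 8.35
eef_pos: [598.6, -67.2, 122.2]
tcp_rot: [3.141, 0.001, 2.627]
ft_force: [1.5, 0.5, -0.3]
opening: 0.251
grip_force: 30.0
```

{"op": "arm_command", "data": {"targets": [[5,-4,0,-5,0],[10,-8,0,-10,0],[15,-12,0,-15,0],[20,-17,0,-20,0],[24,-21,0,-23,0]]}}

```text
t: 8.85
eef_pos: [567.4, -73.9, 122.3]
tcp_rot: [-3.141, 0.001, 3.032]
ft_force: [0.7, -0.5, -2.0]
opening: 0.249
grip_force: 30.0
```

```bash
python3 - <<'E'
from h import *
where();carrots()
E
```

```text
board tool -91.2 58.2 z 122.3 yaw 0.2 F [ 0.7 -0.5 -2. ] t 8.85 op 0.249 q [-0.24  0.53  1.79  0.    0.83 -1.71]
[391. 135.] 91 board [ 66. -77.] dir 154.0 len [17. 61.] [  49. -105.] [ 85. -49.]
[385. 158.] 77 board [-13. -65.] dir 168.0 len [14. 62.] [-24. -95.] [ -0. -34.]
[380. 170.] 16 board [-54. -54.] dir 120.0 len [12. 15.] [-62. -60.] [-48. -49.]
```

{"op": "arm_command", "data": {"targets": [[12,0,0,0,0],[24,0,0,0,0],[36,0,0,0,0],[48,0,0,0,0],[60,0,0,0,0]]}}

```text
t: 9.4
eef_pos: [506.8, -66.7, 122.3]
tcp_rot: [3.142, 0.0, 3.028]
ft_force: [1.2, 0.1, -0.9]
opening: 0.251
grip_force: 30.0
```

{"op": "arm_command", "data": {"targets": [[12,0,0,0,0],[24,0,0,0,0],[36,0,0,0,0],[46,0,0,0,0],[46,0,0,0,0]]}}

```text
t: 9.9
eef_pos: [460.4, -61.3, 122.0]
tcp_rot: [3.141, -0.002, 3.028]
ft_force: [-0.3, 0.6, -2.6]
opening: 0.247
grip_force: 30.0
```

```bash
python3 - <<'E'
from h import *
where();carrots()
s=cam('scene'); hsv=cv2.cvtColor(s[0],cv2.COLOR_RGB2HSV); m=cv2.inRange(hsv,(3,175,50),(22,255,255)); m[:130]=0;m[270:]=0;m[:,:215]=0;m[:,370:]=0
n,l,st,c=cv2.connectedComponentsWithStats(m)
for i in range(1,n):
    if st[i,4]>8:
        for z in (12,63): d=atz(s,*c[i],z)[:2]-BO; print(c[i].round(),st[i,4],z,(d@BX).round(),(d@BY).round())
E
```

```text
board tool -198.9 58.6 z 122.0 yaw -0.0 F [-0.3  0.6 -2.6] t 9.9 op 0.247 q [-0.27  0.4   2.04  0.    0.7  -1.73]
[391. 135.] 91 board [ 66. -76.] dir 155.0 len [16. 62.] [  49. -105.] [ 85. -47.]
[385. 158.] 82 board [-13. -65.] dir 169.0 len [15. 62.] [-24. -95.] [ -3. -35.]
[374. 173.] 55 board [-67. -36.] dir 60.0 len [13. 47.] [-86. -50.] [-46. -20.]
[293. 162.] 49 12 11.0 -107.0
[293. 162.] 49 63 -10.0 -61.0
[304. 170.] 25 12 -38.0 -84.0
[304. 170.] 25 63 -56.0 -39.0
[309. 210.] 51 12 -111.0 69.0
[309. 210.] 51 63 -126.0 107.0
```

{"op": "arm_command", "data": {"targets": [[0,0,-30,0,0],[-10,-20,-34,0,0],[-40,-50,-34,0,0],[-75,-75,-34,0,0],[-109,-99,-34,0,0]]}}

```text
t: 10.5
eef_pos: [560.6, -173.9, 156.2]
tcp_rot: [-3.142, 0.001, 3.028]
ft_force: [0.8, 1.3, -1.9]
opening: 0.25
grip_force: 30.0
```

{"op": "arm_command", "data": {"targets": [[0,0,0,7,0],[0,0,0,14,0],[0,0,0,14,0]]}}

```text
t: 10.8
eef_pos: [559.4, -172.6, 155.6]
tcp_rot: [3.141, -0.001, 2.782]
ft_force: [0.1, 0.6, -2.3]
opening: 0.25
grip_force: 30.0
```

```bash
python3 - <<'E'
from h import *
where(); bt(-6,-40.5,150,-14); carrots()
s=cam('scene'); hsv=cv2.cvtColor(s[0],cv2.COLOR_RGB2HSV); m=cv2.inRange(hsv,(3,175,50),(22,255,255)); m[:130]=0;m[270:]=0;m[:,:215]=0;m[:,370:]=0
n,l,st,c=cv2.connectedComponentsWithStats(m)
for i in range(1,n):
    if st[i,4]>8:
        for z in (12,63): d=atz(s,*c[i],z)[:2]-BO; print(c[i].round(),st[i,4],z,(d@BX).round(),(d@BY).round())
E
```

```text
board tool -88.0 -40.8 z 155.6 yaw -14.1 F [ 0.1  0.6 -2.3] t 10.8 op 0.25 q [-0.41  0.5   1.72  0.    0.92 -1.62]
shift [-79.5  20.3   5.5] turn -0.1
[339. 178.] 25 board [-97.  78.] dir 175.0 len [ 8. 33.] [-101.   63.] [-92.  93.]
[336. 186.] 19 board [-125.   82.] dir 0.0 len [ 8. 26.] [-129.   70.] [-121.   95.]
[291. 164.] 30 12 15.0 -95.0
[291. 164.] 30 63 -6.0 -49.0
[307. 172.] 44 12 -49.0 -80.0
[307. 172.] 44 63 -67.0 -35.0
[300. 207.] 40 12 -81.0 67.0
[300. 207.] 40 63 -97.0 105.0
[309. 211.] 32 12 -112.0 70.0
[309. 211.] 32 63 -127.0 109.0
```

{"op": "arm_command", "data": {"targets": [[-27,7,3,0,0],[-54,14,5,0,0],[-79,20,5,0,0],[-79,20,5,0,0]]}}

```text
t: 11.3
eef_pos: [642.5, -181.3, 150.7]
tcp_rot: [3.141, 0.001, 2.788]
ft_force: [-0.8, 0.2, -2.2]
opening: 0.253
grip_force: 30.0
```

{"op": "arm_command", "data": {"targets": [[0,0,8,0,0],[0,0,14,0,0],[0,0,18,0,0],[0,0,18,0,0]]}}

```text
t: 11.7
eef_pos: [640.1, -181.4, 133.1]
tcp_rot: [3.142, 0.001, 2.784]
ft_force: [1.8, -0.3, 0.8]
opening: 0.253
grip_force: 30.0
```

{"op": "arm_command", "data": {"targets": [[0,0,4,0,0],[0,0,7,0,0],[0,0,9,0,0],[0,0,9,0,0]]}}

```text
t: 12.1
eef_pos: [639.8, -181.1, 123.9]
tcp_rot: [-3.142, -0.001, 2.784]
ft_force: [-1.4, 0.7, 3.3]
opening: 0.254
grip_force: 30.0
```

```bash
python3 - <<'E'
from h import *
where();carrots()
E
```

```text
board tool -7.2 -40.2 z 123.9 yaw -14.0 F [-1.4  0.7  3.3] t 12.1 op 0.254 q [-0.38  0.64  1.54 -0.    0.96 -1.59]
```

```bash
cat >> h.py <<'E'
def sc(k=None,z=(12,63)):
    s=k or cam('scene'); hsv=cv2.cvtColor(s[0],cv2.COLOR_RGB2HSV); m=cv2.inRange(hsv,(3,190,50),(22,255,255)); m[:130]=0;m[270:]=0;m[:,:215]=0;m[:,370:]=0
    n,l,st,c=cv2.connectedComponentsWithStats(m)
    for i in range(1,n):
        if st[i,4]>8: print(c[i].round(),st[i],*[(zz,)+tuple(((atz(s,*c[i],zz)[:2]-BO)@np.c_[BX,BY]).round()) for zz in z])
E
python3 - <<'E'
from h import *
import pickle
print('start');sc(pickle.load(open('scene.pkl','rb')));print('now');s=cam('scene');sc(s)
hsv=cv2.cvtColor(s[0],cv2.COLOR_RGB2HSV)
print(hsv[154:186:2,254:300:2,0]); print(hsv[154:186:2,254:300:2,1])
print([np.round(proj(s,(*(BO+x*BX+y*BY),70))) for x,y in ((85,-46),(80,-47),(66,-76),(50,-105))])
E
```

```text
start
[252. 184.] [249 181   8   6  19] (12, np.float64(100.0), np.float64(28.0)) (63, np.float64(75.0), np.float64(68.0))
[277. 190.] [270 184  16  13  71] (12, np.float64(13.0), np.float64(25.0)) (63, np.float64(-8.0), np.float64(65.0))
now
[300. 208.] [297 201   7  14  24] (12, np.float64(-81.0), np.float64(69.0)) (63, np.float64(-97.0), np.float64(108.0))
[309. 211.] [306 205   7  13  14] (12, np.float64(-112.0), np.float64(73.0)) (63, np.float64(-127.0), np.float64(111.0))
[[12 12 12 11 10 10 10  9 11 13 14 14 13 12 12 12 10  9 12 13 13 12 11]
 [11 11 11 12 11  9 10 12 14 14 13 14 13 14 13 13 12 11 13 13 11 10  9]
 [11 11 12 12 12 10 12 13 14 14 13 14 13 13 13 13 14 13 13 12 10  9  9]
 [11 10 13 13 13 14 14 14 13 14 14 13 13 13 13 14 13 13 12 10  9 10 10]
 [11 13 13 12 14 13 14 13 14 13 14 15 14 13 14 13 14 12 10  9 10 10 12]
 [13 14 14 14 13 13 13 13 13 13 15 22 16 14 13 13 14 10  9  9 10 11 14]
 [14 13 14 14 14 14 13 13 13 14 19 22 14 15 15 14 11 10  9 10 11 13 14]
 [14 14 14 14 14 14 13 13 13 14 17 15 16 23 24 22 13 10  9 11 13 14 12]
 [14 14 14 13 13 14 14 14 14 15 13 13 15 
[... 1473 characters left out ...]
5 100 113
  113 114 109 104 113]
 [113 114 118 114 116 117 116 118 110 118 113 111 115 112 115 111 114 113
  115  93  86  88  86]
 [114 117 120 116 115 117 118 106  76  90 105 121 116 112 112 110 109 114
  106  84  83  82  74]
 [116 119 117 120 117 116 120  83  74  76  78  87 109 118 113 110 112 117
   89  87  83  80  72]
 [123 112 120 117 118 120 103  76  76  80  74  68  69  86 111 117 119  99
   83  83  79  73  72]
 [122 120 118 119 118 116  84  77  79  74  69  68  69  81  87  93  93  82
   84  81  75  71  71]
 [121 115 117 119 119  95  76  80  80  74  69  65  74  84  85  83  82  79
   82  79  73  72  68]]
[array([264., 157.]), array([265., 157.]), array([273., 152.]), array([281., 147.])]
```

{"op": "arm_command", "data": {"targets": [[0,0,-1,0,0],[9,-4,-1,0,0],[18,-8,-1,0,0],[28,-12,-1,0,0],[37,-15.5,-1,0,0]]}}

```text
t: 12.7
eef_pos: [598.8, -182.8, 125.1]
tcp_rot: [3.141, -0.0, 2.784]
ft_force: [0.7, 0.1, -0.8]
opening: 0.251
grip_force: 30.0
```

```bash
python3 - <<'E'
from h import *
where();carrots();sc()
E
```

```text
board tool -47.7 -46.5 z 125.1 yaw -14.0 F [ 0.7  0.1 -0.8] t 12.7 op 0.251 q [-0.4   0.59  1.65  0.    0.91 -1.61]
[337. 177.] 17 board [-96.  83.] dir 176.0 len [ 7. 25.] [-99.  70.] [-92.  93.]
[300. 207.] [297 200   7  14  25] (12, np.float64(-80.0), np.float64(67.0)) (63, np.float64(-97.0), np.float64(105.0))
[309. 211.] [306 205   8  13  17] (12, np.float64(-112.0), np.float64(72.0)) (63, np.float64(-127.0), np.float64(110.0))
```

{"op": "arm_command", "data": {"targets": [[9,-5,0.5,-3,0],[18,-10,1,-6,0],[27,-15,1,-10,0],[36,-20,1,-14,0],[36,-20,1,-14,0]]}}

```text
t: 13.3
eef_pos: [558.9, -189.2, 124.5]
tcp_rot: [-3.142, 0.0, 3.029]
ft_force: [-0.4, 0.7, 3.0]
opening: 0.251
grip_force: 30.0
```

{"op": "arm_command", "data": {"targets": [[12,0,0,0,0],[24,0,0,0,0],[36,0,0,0,0],[48,0,0,0,0],[60,0,0,0,0]]}}

```text
t: 13.8
eef_pos: [498.8, -182.0, 124.2]
tcp_rot: [-3.142, 0.0, 3.028]
ft_force: [2.7, 0.0, 1.3]
opening: 0.248
grip_force: 30.0
```

{"op": "arm_command", "data": {"targets": [[12,0,0,0,0],[24,0,0,0,0],[36,0,0,0,0],[46,0,0,0,0],[46,0,0,0,0]]}}

```text
t: 14.3
eef_pos: [451.8, -176.3, 123.7]
tcp_rot: [3.14, -0.003, 3.028]
ft_force: [0.9, 0.6, -3.3]
opening: 0.252
grip_force: 30.0
```

```bash
python3 - <<'E'
from h import *
where();carrots();sc()
E
```

```text
board tool -194.5 -56.6 z 123.7 yaw -0.0 F [ 0.9  0.6 -3.3] t 14.3 op 0.252 q [-0.51  0.42  1.99 -0.    0.73 -1.97]
[342. 178.] 41 board [-96.  67.] dir 0.0 len [ 8. 60.] [-100.   37.] [-92.  93.]
[341. 187.] 45 board [-126.   68.] dir 176.0 len [ 9. 55.] [-131.   40.] [-120.   95.]
[300. 208.] [297 201   7  14  24] (12, np.float64(-81.0), np.float64(68.0)) (63, np.float64(-97.0), np.float64(107.0))
[308. 213.] [306 208   6  10  13] (12, np.float64(-112.0), np.float64(80.0)) (63, np.float64(-127.0), np.float64(118.0))
```

{"op": "arm_command", "data": {"targets": [[0,0,-25,0,0],[0,20,-45,0,0],[0,60,-45,0,0],[0,105,-45,0,0],[0,150,-45,0,0]]}}

```text
t: 14.9
eef_pos: [471.0, -26.5, 169.0]
tcp_rot: [3.141, -0.001, 3.027]
ft_force: [0.7, -0.0, -2.2]
opening: 0.251
grip_force: 30.0
```

```bash
python3 - <<'E'
from h import *
where();carrots();sc()
E
```

```text
board tool -192.4 94.4 z 169.0 yaw -0.1 F [ 0.7 -0.  -2.2] t 14.9 op 0.251 q [-0.2   0.34  1.98  0.    0.83 -1.65]
[379. 186.] 132 board [-108.  -54.] dir 18.0 len [29. 67.] [-125.  -90.] [-93. -14.]
[379. 196.] 48 board [-143.  -57.] dir 169.0 len [ 9. 58.] [-151.  -85.] [-134.  -29.]
[309. 211.] [305 204   9  14  34] (12, np.float64(-111.0), np.float64(72.0)) (63, np.float64(-126.0), np.float64(110.0))
```

```bash
python3 - <<'E'
from h import *
t=cam('top'); hsv=cv2.cvtColor(t[0],cv2.COLOR_RGB2HSV); m=cv2.inRange(hsv,(4,165,40),(22,255,255))
for v in range(176,202): print(v,''.join(('#' if m[v,u] else '.') if hsv[v,u,1]>60 or m[v,u] else ' ' for u in range(318,412)))
for p in ((-90,-131,55),(-90,131,55),(-206,-134,31),(-206,134,31),(-90,0,55)): print(p,np.round(proj(t,(*(BO+p[0]*BX+p[1]*BY),p[2]))))
print('under rack',hsv[115:145:3,345:400:4,1].max(), [ (u,v) for v in range(112,176) for u in range(325,410) if m[v,u]][:20])
E
```

```text
176                  ..          .......   ..................................................     
177                              ....     ...................................................     
178                              ....    . ..................................................     
179                              ....  .         ............................................     
180                              ...    .                ....................................     
181                                    .  .               ..####.............................     
182                                .    . .               .###############..................      
183                               .      .                .##################..    .........      
184                                .      .               .###################.                   
185                               ...  . .          ...   .##################.                    
186                                   .  .         ..#.....##...##.....######.                    
187 .      
[... 950 characters left out ...]
..                          
197                           .  .     .                   ...##########...                       
198                        ..  .  . .   .                    ....#########.                       
199                              ..   ..                         ....#####.                       
200    .                   ... .       .                             ...#.                        
201  .    . .                .. .     .                                 .                         
(-90, -131, 55) [402. 184.]
(-90, 131, 55) [323. 175.]
(-206, -134, 31) [399. 220.]
(-206, 134, 31) [317. 210.]
(-90, 0, 55) [362. 179.]
under rack 119 [(390, 113), (401, 114)]
```

{"op": "arm_command", "data": {"targets": [[0,45,-10,0,0],[0,90,-10,0,0],[0,135,-10,0,0],[0,180,-10,0,0],[0,200,-10,0,0]]}}

```text
t: 15.55
eef_pos: [494.1, 172.9, 178.8]
tcp_rot: [3.141, -0.0, 3.029]
ft_force: [0.4, -1.5, -1.7]
opening: 0.252
grip_force: 30.0
```

```bash
python3 - <<'E'
from h import *
where();sc(z=(12,27,63)); t=cam('top')
for u,v in ((386,183.8),(375,188.7),(380,196.5),(341,178),(341,187)): print((u,v),[tuple(((atz(t,u,v,z)[:2]-BO)@np.c_[BX,BY]).round()) for z in (12,27,63)])
s=cam('scene'); hsv=cv2.cvtColor(s[0],cv2.COLOR_RGB2HSV); m=cv2.inRange(hsv,(4,165,40),(22,255,255))
for v in range(150,216,1): print(v,''.join('#' if m[v,u] else '.' for u in range(285,350)))
E
```

```text
board tool -191.9 295.1 z 178.8 yaw 0.0 F [ 0.4 -1.5 -1.7] t 15.55 op 0.252 q [ 0.21  0.39  1.85  0.    0.9  -1.25]
(386, 183.8) [(np.float64(-86.0), np.float64(-83.0)), (np.float64(-90.0), np.float64(-81.0)), (np.float64(-98.0), np.float64(-77.0))]
(375, 188.7) [(np.float64(-108.0), np.float64(-48.0)), (np.float64(-111.0), np.float64(-47.0)), (np.float64(-118.0), np.float64(-44.0))]
(380, 196.5) [(np.float64(-132.0), np.float64(-67.0)), (np.float64(-135.0), np.float64(-66.0)), (np.float64(-141.0), np.float64(-62.0))]
(341, 178) [(np.float64(-85.0), np.float64(70.0)), (np.float64(-88.0), np.float64(70.0)), (np.float64(-96.0), np.float64(70.0))]
(341, 187) [(np.float64(-115.0), np.float64(66.0)), (np.float64(-118.0), np.float64(66.0)), (np.float64(-126.0), np.float64(66.0))]
150 .................................................................
151 .................................................................
152 .................................................................
153 .................................................................
154 ...............................
[... 3604 characters left out ...]

206 .................................................................
207 .................................................................
208 .................................................................
209 .................................................................
210 .................................................................
211 .................................................................
212 .................................................................
213 .................................................................
214 .................................................................
215 .................................................................
```

{"op": "arm_command", "data": {"targets": [[-15,-42,-5,0,0],[-30,-84,-10,0,0],[-45,-126,-15,0,0],[-60,-168,-20,0,0],[-75,-200,-20,0,0]]}}

```text
t: 16.2
eef_pos: [545.4, -40.7, 199.6]
tcp_rot: [-3.141, 0.0, 3.025]
ft_force: [0.4, 0.6, -3.1]
opening: 0.252
grip_force: 30.0
```

{"op": "arm_command", "data": {"targets": [[-15,-42,0,0,0],[-30,-84,0,0,0],[-40,-120,0,0,0],[-40,-125,0,0,0]]}}

```text
t: 16.6
eef_pos: [570.6, -170.8, 198.5]
tcp_rot: [-3.141, -0.0, 3.023]
ft_force: [0.5, 1.2, -3.0]
opening: 0.251
grip_force: 30.0
```

```bash
python3 - <<'E'
from h import *
where(); import pickle
k=cam('wrist'); pickle.dump(k,open('w4.pkl','wb')); hsv=cv2.cvtColor(k[0],cv2.COLOR_RGB2HSV); m=cv2.inRange(hsv,(4,165,40),(22,255,255))
n,l,st,c=cv2.connectedComponentsWithStats(m); f=lambda p:tuple(((p[:2]-BO)@np.c_[BX,BY]).round())
for i in range(1,n):
    if st[i,4]>40:
        pts=cv2.boxPoints(cv2.minAreaRect(np.argwhere(l==i)[:,::-1].astype(np.float32)))
        print(c[i].round(),st[i,4],[f(atz(k,*c[i],z)) for z in (12,27,63)],'box@19',[f(atz(k,*p,19)) for p in pts])
for p in ((-90,-131,55),(-90,131,55),(-206,-134,31),(-206,134,31)): print(p,np.round(proj(k,(*(BO+p[0]*BX+p[1]*BY),p[2]))))
E
```

```text
board tool -77.1 -37.7 z 198.5 yaw -0.3 F [ 0.5  1.2 -3. ] t 16.6 op 0.251 q [-0.4   0.47  1.65 -0.    1.02 -1.85]
[155.  37.] 67 [(np.float64(-248.0), np.float64(-222.0)), (np.float64(-243.0), np.float64(-214.0)), (np.float64(-233.0), np.float64(-195.0))] box@19 [(np.float64(-239.0), np.float64(-229.0)), (np.float64(-255.0), np.float64(-211.0)), (np.float64(-251.0), np.float64(-207.0)), (np.float64(-235.0), np.float64(-224.0))]
[298. 142.] 604 [(np.float64(-129.0), np.float64(-61.0)), (np.float64(-130.0), np.float64(-60.0)), (np.float64(-132.0), np.float64(-57.0))] box@19 [(np.float64(-129.0), np.float64(-93.0)), (np.float64(-143.0), np.float64(-90.0)), (np.float64(-131.0), np.float64(-27.0)), (np.float64(-117.0), np.float64(-30.0))]
[403. 156.] 597 [(np.float64(-111.0), np.float64(71.0)), (np.float64(-113.0), np.float64(66.0)), (np.float64(-117.0), np.float64(55.0))] box@19 [(np.float64(-106.0), np.float64(36.0)), (np.float64(-120.0), np.float64(35.0)), (np.float64(-118.0), np.float64(101.0)), (np.float64(-104.0), np.float64(102.0))]
[311. 162.] 601 [(np.float64(-105.0), np.float64
[... 3319 characters left out ...]
.] 64 [(np.float64(93.0), np.float64(-23.0)), (np.float64(82.0), np.float64(-24.0)), (np.float64(58.0), np.float64(-25.0))] box@19 [(np.float64(77.0), np.float64(-38.0)), (np.float64(69.0), np.float64(-29.0)), (np.float64(96.0), np.float64(-8.0)), (np.float64(106.0), np.float64(-18.0))]
[458. 308.] 48 [(np.float64(111.0), np.float64(168.0)), (np.float64(100.0), np.float64(160.0)), (np.float64(73.0), np.float64(139.0))] box@19 [(np.float64(94.0), np.float64(155.0)), (np.float64(94.0), np.float64(169.0)), (np.float64(117.0), np.float64(172.0)), (np.float64(117.0), np.float64(158.0))]
(-90, -131, 55) [235. 180.]
(-90, 131, 55) [466. 179.]
(-206, -134, 31) [230.  73.]
(-206, 134, 31) [471.  72.]
```

```bash
python3 - <<'E'
from h import *
import pickle
from scipy.optimize import least_squares
k=cam('wrist'); t=cam('top'); s=cam('scene')
def blobs(c,lo,minA):
    hsv=cv2.cvtColor(c[0],cv2.COLOR_RGB2HSV); m=cv2.inRange(hsv,lo,(22,255,255)); n,l,st,ce=cv2.connectedComponentsWithStats(m)
    return [(ce[i].round(1),st[i]) for i in range(1,n) if st[i,4]>minA],m
b,m=blobs(k,(4,165,40),500); print([x for x in b if 250<x[0][0]<450])
bt_,mt=blobs(t,(4,165,40),20); print('top',[x for x in bt_ if 310<x[0][0]<412 and 165<x[0][1]<215])
bs,ms=blobs(s,(4,165,40),10); print('scene',[x for x in bs if 280<x[0][0]<360 and 140<x[0][1]<230])
for v in range(166,188): print(v,''.join('#' if m[v,u] else '.' for u in range(255,345)))
for v in range(178,202): print(v,''.join('#' if mt[v,u] else '.' for u in range(366,404)))
E
```

```text
[(array([297. , 142.5]), array([271, 133,  53,  20, 600], dtype=int32)), (array([401.4, 156.7]), array([375, 151,  54,  13, 594], dtype=int32)), (array([310.1, 162.3]), array([285, 156,  52,  14, 600], dtype=int32)), (array([292.7, 176.8]), array([268, 171,  51,  13, 633], dtype=int32))]
top [(array([337.5, 177.4]), array([334, 176,   9,   4,  22], dtype=int32))]
scene [(array([317.3, 184. ]), array([312, 180,  11,  11,  66], dtype=int32)), (array([325.6, 185.4]), array([324, 183,   5,   6,  20], dtype=int32)), (array([300.2, 206.9]), array([296, 199,   9,  16,  47], dtype=int32)), (array([309.3, 210.7]), array([305, 204,   9,  14,  41], dtype=int32))]
166 ..............................###################################################.........
167 ..................................###############################################.........
168 .....................................................############################.........
169 .........................................................................#######..........
170 .......................................................
[... 1982 characters left out ...]
............
186 ......................................
187 ......................................
188 ......................................
189 ......................................
190 ......................................
191 ......................................
192 ......................................
193 ......................................
194 ......................................
195 ......................................
196 ......................................
197 ......................................
198 ......................................
199 ......................................
200 ......................................
201 ......................................
```

{"op": "arm_command", "data": {"targets": [[25,40,0,0,0],[50,80,0,0,0],[73,120,0,0,0],[73,165,0,0,0],[73,210,0,0,0]]}}

```text
t: 17.3
eef_pos: [521.2, 54.4, 199.8]
tcp_rot: [3.141, 0.001, 3.029]
ft_force: [1.4, -0.5, -2.3]
opening: 0.253
grip_force: 30.0
```

{"op": "arm_command", "data": {"targets": [[0,45,0,0,0],[0,90,0,0,0],[0,135,0,8,0],[0,160,0,16,0],[0,160,0,24,0]]}}

```text
t: 17.8
eef_pos: [539.4, 214.9, 199.2]
tcp_rot: [3.141, -0.0, 2.608]
ft_force: [0.3, -0.8, -2.0]
opening: 0.251
grip_force: 30.0
```

{"op": "arm_command", "data": {"targets": [[0,0,0,8,0],[0,0,0,16,0],[0,0,0,24,0],[0,0,0,32,0],[0,0,0,40,0]]}}

```text
t: 18.3
eef_pos: [539.5, 211.8, 199.4]
tcp_rot: [3.141, -0.0, 1.907]
ft_force: [1.0, 0.1, -2.1]
opening: 0.252
grip_force: 30.0
```

{"op": "arm_command", "data": {"targets": [[0,0,0,8,0],[0,0,0,16,0],[0,0,0,24,0],[0,0,0,26,0],[0,0,0,26,0]]}}

```text
t: 18.8
eef_pos: [539.7, 211.6, 199.4]
tcp_rot: [3.141, -0.001, 1.458]
ft_force: [0.8, -0.6, -2.1]
opening: 0.251
grip_force: 30.0
```

```bash
python3 - <<'E'
from h import *
import pickle
where(); bt(-55,300,160,-90)
t=pickle.load(open('top.pkl','rb')); f=lambda p:tuple(((p[:2]-BO)@np.c_[BX,BY]).round())
for n,x,y,z in (('jarbase',195,160,20),('jarlid',180,105,110),('grey1',316,130,10),('grey2',328,231,10),('green',306,352,10)): print(n,f(atz(t,180+x/3,90+y/3,z)))
E
```

```text
board tool -151.0 338.8 z 199.4 yaw -90.0 F [ 0.8 -0.6 -2.1] t 18.8 op 0.251 q [0.26 0.44 1.69 0.   1.01 0.37]
shift [-38.9  95.9  39.5] turn 0.0
jarbase (np.float64(-5.0), np.float64(410.0))
jarlid (np.float64(29.0), np.float64(414.0))
grey1 (np.float64(49.0), np.float64(279.0))
grey2 (np.float64(-67.0), np.float64(249.0))
green (np.float64(-208.0), np.float64(254.0))
```

{"op": "arm_command", "data": {"targets": [[-10,30,10,0,0],[-20,60,20,0,0],[-30,90,35,0,0],[-39,96,60,0,0],[-39,96,95,0,0]]}}

```text
t: 19.3
eef_pos: [632.8, 160.6, 104.4]
tcp_rot: [3.138, -0.001, 1.458]
ft_force: [0.5, 0.7, -3.0]
opening: 0.253
grip_force: 30.0
```

{"op": "arm_command", "data": {"targets": [[-10,0,0,0,0],[-20,0,0,0,0],[-28,0,-3,0,0],[-33,0,-6,0,0]]}}

```text
t: 19.7
eef_pos: [628.2, 128.2, 112.5]
tcp_rot: [3.139, -0.002, 1.457]
ft_force: [-0.2, 6.9, 0.7]
opening: 0.253
grip_force: 30.0
```

```bash
python3 - <<'E'
from h import *
where(); print(env.state()['moment'])
E
```

```text
board tool -53.7 265.9 z 112.5 yaw -90.0 F [-0.2  6.9  0.7] t 19.7 op 0.253 q [0.1  0.62 1.62 0.   0.9  0.21]
[1.45269777 0.16873647 0.03850321]
```

{"op": "arm_command", "data": {"targets": [[-8,0,-3,0,0],[-16,0,-7,0,0],[-24,0,-12,0,0],[-30,0,-16,0,0],[-30,0,-16,0,0]]}}

```text
t: 20.2
eef_pos: [625.1, 98.3, 128.7]
tcp_rot: [3.138, -0.001, 1.457]
ft_force: [1.1, 1.2, -2.0]
opening: 0.252
grip_force: 30.0
```

```bash
python3 - <<'E'
from h import *
where(); print(env.state()['moment'])
E
```

```text
board tool -53.4 235.8 z 128.7 yaw -90.0 F [ 1.1  1.2 -2. ] t 20.2 op 0.252 q [0.05 0.59 1.63 0.   0.92 0.16]
[ 0.36861682 -0.10101703  0.04813204]
```

{"op": "arm_command", "data": {"targets": [[-4,0,-2,0,0],[-8,0,-4,0,0],[-8,0,-4,0,0]]}}

```text
t: 20.5
eef_pos: [623.6, 90.4, 130.7]
tcp_rot: [3.141, -0.0, 1.457]
ft_force: [1.9, 3.7, 0.3]
opening: 0.249
grip_force: 30.0
```

```bash
python3 - <<'E'
from h import *
where(); print(env.state()['moment'].round(2)); s=cam('scene'); f=lambda v:np.array(proj(s,v)).round(0)
g=np.array(env.state()['eef_pos'])+[0,0,19]; yw=-.113-np.pi/2
for phi in (0,15,28):
  a=np.radians(phi)
  def pt(x,y,z,sx=106):
    x,z=x+sx*np.sin(.611),z-36-sx*np.cos(.611); X=x*np.cos(a)-z*np.sin(a); Z=x*np.sin(a)+z*np.cos(a)
    return g+[X*np.cos(yw)-y*np.sin(yw),X*np.sin(yw)+y*np.cos(yw),Z]
  print(phi,[(n,pt(*v).round(),f(pt(*v))) for n,v in (('topB-',(18,-65,40)),('topB+',(18,65,40)),('topF-',(-18,-65,40)),('topF+',(-18,65,40)))])
hsv=cv2.cvtColor(s[0],cv2.COLOR_RGB2HSV)
for v in range(176,262,2): print(v,''.join('#' if 5<hsv[v,u,0]<18 and hsv[v,u,1]>140 and hsv[v,u,2]>120 else ('o' if hsv[v,u,1]>90 and 5<hsv[v,u,0]<25 else '.') for u in range(235,345)))
E
```

```text
board tool -53.9 227.7 z 130.7 yaw -90.0 F [1.9 3.7 0.3] t 20.5 op 0.249 q [0.04 0.59 1.63 0.   0.92 0.15]
[ 0.73 -0.23  0.1 ]
0 [('topB-', array([550.,  19.,  67.]), array([302., 219.])), ('topB+', array([679.,   5.,  67.]), array([260., 208.])), ('topF-', array([554.,  55.,  67.]), array([297., 229.])), ('topF+', array([683.,  41.,  67.]), array([255., 217.]))]
15 [('topB-', array([548.,   1.,  90.]), array([304., 209.])), ('topB+', array([677., -14.,  90.]), array([262., 198.])), ('topF-', array([552.,  35.,  80.]), array([300., 221.])), ('topF+', array([681.,  21.,  80.]), array([258., 209.]))]
28 [('topB-', array([547., -10., 113.]), array([305., 201.])), ('topB+', array([676., -25., 113.]), array([263., 190.])), ('topF-', array([550.,  22.,  96.]), array([301., 213.])), ('topF+', array([679.,   7.,  96.]), array([259., 202.]))]
176 ..................................................ooo.......................oooo##oo#ooo........oooo..........
178 .................................................ooo.......................oooo##oo###ooo#.....ooo#o..........
180 ....................
[... 3990 characters left out ...]
..........
250 ..............................................................................................................
252 ..............................................................................................................
254 ..............................................................................................................
256 ..............................................................................................................
258 ..............................................................................................................
260 ..............................................................................................................
```

{"op": "arm_command", "data": {"targets": [[-3,0,-1,0,0],[-5,0,-1,0,0],[-5,0,-1,0,0]]}}

```text
t: 20.85
eef_pos: [622.9, 85.9, 131.3]
tcp_rot: [3.141, -0.001, 1.457]
ft_force: [1.4, 6.1, 1.7]
opening: 0.254
grip_force: 30.0
```

{"op": "arm_command", "data": {"targets": [[-2,0,0,0,0],[-4,0,0,0,0],[-4,0,0,0,0]]}}

```text
t: 21.15
eef_pos: [622.5, 82.1, 131.4]
tcp_rot: [3.141, -0.001, 1.457]
ft_force: [0.9, 7.5, 2.4]
opening: 0.249
grip_force: 30.0
```

{"op": "arm_command", "data": {"targets": [[15,0,0,0,0],[40,0,-20,0,0],[60,0,-60,0,0],[60,0,-60,0,0]]}}

```text
t: 21.55
eef_pos: [630.7, 143.8, 195.3]
tcp_rot: [3.136, -0.001, 1.46]
ft_force: [0.3, -1.2, -2.3]
opening: 0.252
grip_force: 30.0
```

```bash
python3 - <<'E'
from h import *
where(); rel((463,332,180),-2.522)
E
```

```text
board tool -52.9 281.7 z 195.3 yaw -89.9 F [ 0.3 -1.2 -2.3] t 21.55 op 0.252 q [ 0.12  0.54  1.53 -0.    1.07  0.23]
shift [ 168.4 -187.6   14.4] turn -131.9
```

{"op": "arm_command", "data": {"targets": [[20,-38,0,0,0],[45,-76,0,0,0],[75,-114,0,0,0],[105,-150,5,0,0],[135,-187,10,0,0]]}}

```text
t: 22.05
eef_pos: [456.9, 297.1, 180.2]
tcp_rot: [-3.141, 0.001, 1.457]
ft_force: [0.6, 0.1, -3.4]
opening: 0.251
grip_force: 30.0
```

{"op": "arm_command", "data": {"targets": [[33,0,4,-8,0],[33,0,4,-16,0],[33,0,4,-24,0],[33,0,4,-32,0],[33,0,4,-40,0]]}}

```text
t: 22.55
eef_pos: [461.8, 328.9, 176.0]
tcp_rot: [-3.139, 0.001, 2.162]
ft_force: [0.6, 0.1, -2.6]
opening: 0.253
grip_force: 30.0
```

{"op": "arm_command", "data": {"targets": [[0,0,0,-8,0],[0,0,0,-16,0],[0,0,0,-24,0],[0,0,0,-32,0],[0,0,0,-40,0]]}}

```text
t: 23.05
eef_pos: [461.8, 328.8, 176.0]
tcp_rot: [-3.139, -0.001, 2.859]
ft_force: [-0.5, -0.0, -2.0]
opening: 0.255
grip_force: 30.0
```

{"op": "arm_command", "data": {"targets": [[0,0,0,-8,0],[0,0,0,-16,0],[0,0,0,-24,0],[0,0,0,-32,0],[0,0,0,-40,0]]}}

```text
t: 23.55
eef_pos: [461.8, 328.8, 176.0]
tcp_rot: [-3.141, -0.002, -2.726]
ft_force: [-0.1, -0.6, -3.0]
opening: 0.252
grip_force: 30.0
```

{"op": "arm_command", "data": {"targets": [[0,0,0,-8,0],[0,0,0,-12,0],[0,0,0,-12,0]]}}

```text
t: 23.85
eef_pos: [461.9, 328.8, 176.2]
tcp_rot: [-3.141, -0.002, -2.521]
ft_force: [-1.0, -0.1, -2.2]
opening: 0.252
grip_force: 30.0
```

```bash
python3 - <<'E'
from h import *
where(); rel((463,332,120),-2.522)
s=cam('scene'); g=np.array(env.state()['eef_pos'])+[0,0,19]; yw=env.state()['tcp_rot'][2]+np.pi
f=lambda v:np.array(proj(s,v)).round(0)
for phi in (-10,0,10):
  a=np.radians(phi)
  def pt(x,y,z,sx=106):
    x,z=x+sx*np.sin(.611),z-36-sx*np.cos(.611); X=x*np.cos(a)-z*np.sin(a); Z=x*np.sin(a)+z*np.cos(a)
    return g+[X*np.cos(yw)-y*np.sin(yw),X*np.sin(yw)+y*np.cos(yw),Z]
  print(phi,[(n,f(pt(*v))) for n,v in (('tB-',(18,-65,40)),('tB+',(18,65,40)),('tF-',(-18,-65,40)),('tF+',(-18,65,40)),('bB+',(18,65,0)),('bF+',(-18,65,0)))])
hsv=cv2.cvtColor(s[0],cv2.COLOR_RGB2HSV)
for v in range(285,375,2): print(v,''.join('#' if 5<hsv[v,u,0]<20 and hsv[v,u,1]>110 and hsv[v,u,2]>190 else ('o' if 5<hsv[v,u,0]<20 and hsv[v,u,1]>110 else ('b' if 100<hsv[v,u,0]<118 and hsv[v,u,1]>120 else '.')) for u in range(245,335)))
E
```

```text
board tool -241.5 446.4 z 176.2 yaw 42.0 F [-1.  -0.1 -2.2] t 23.85 op 0.252 q [ 0.5   0.45  1.75 -0.    0.94 -1.69]
shift [-2.8  2.  56.2] turn 0.1
-10 [('tB-', array([271., 304.])), ('tB+', array([290., 352.])), ('tF-', array([285., 298.])), ('tF+', array([304., 345.])), ('bB+', array([294., 357.])), ('bF+', array([308., 351.]))]
0 [('tB-', array([265., 304.])), ('tB+', array([283., 352.])), ('tF-', array([279., 298.])), ('tF+', array([298., 346.])), ('bB+', array([284., 359.])), ('bF+', array([299., 353.]))]
10 [('tB-', array([259., 302.])), ('tB+', array([277., 352.])), ('tF-', array([273., 299.])), ('tF+', array([292., 347.])), ('bB+', array([275., 360.])), ('bF+', array([290., 355.]))]
285 ......................................................................oo..................
287 .......................................................................oo.................
289 .........................................................................o................
291 ..........................................................................................
293 ...............
[... 3175 characters left out ...]
bbbbbbbbbb.........................
361 .......................bbbbbbbbbbbbbbbbbbbbbbbbbbbbbbbbbbbbbbbbbb.........................
363 .......................bbbbbbbbbbbbbbbbbbbbbbbbbbbbbbbbbbbbbbbbbbb........................
365 ........................bbbbbbbbbbbbbbbbbbbbbbbbbbbbbbbbbbbbbbbbbbb.......................
367 .........................bbbbbbbbbbbbbbbbbbbbbbbbbbbbbbbbbbbbbbbbbbb......................
369 ..........................bbbbbbbbbbbbbbbbbbbbbbbbbbbbbbbbbbbbbbbbbb......................
371 ..........................bbbbbbbbbbbbbbbbbbbbbbbbbbbbbbbbbbbbbbbb........................
373 ...........................bbbbbbbbbbbbbbbbbbbbbbbbbbbbbbbbbb.............................
```

{"op": "arm_command", "data": {"targets": [[-3,2,20,0,0],[-3,2,40,0,0],[-3,2,55,0,0],[-3,2,60,0,0],[-3,2,60,0,0]]}}

```text
t: 24.4
eef_pos: [463.4, 332.5, 116.5]
tcp_rot: [3.142, -0.002, -2.523]
ft_force: [-0.2, 0.7, -1.4]
opening: 0.254
grip_force: 30.0
```

{"op": "arm_command", "data": {"targets": [[0,0,2,0,0],[0,0,4,0,0],[0,0,6,0,0],[0,0,6,0,0]]}}

```text
t: 24.8
eef_pos: [463.6, 332.7, 111.2]
tcp_rot: [3.142, 0.0, -2.522]
ft_force: [-0.8, 0.1, -3.5]
opening: 0.25
grip_force: 30.0
```

```bash
python3 - <<'E'
from h import *
where()
E
```

```text
board tool -240.2 450.5 z 111.2 yaw 42.0 F [-0.8  0.1 -3.5] t 24.8 op 0.25 q [ 0.51  0.54  1.8   0.    0.8  -1.68]
```

No contact yet, so I'll lower gently.

{"op": "arm_command", "data": {"targets": [[0,0,2,0,0],[0,0,3,0,0],[0,0,3,0,0]]}}

```text
t: 25.1
eef_pos: [463.7, 332.7, 109.1]
tcp_rot: [-3.142, 0.001, -2.522]
ft_force: [-3.9, -3.2, 9.0]
opening: 0.252
grip_force: 30.0
```

{"op": "arm_command", "data": {"targets": [[0,0,1,0,0],[0,0,2,0,0],[0,0,2,0,0]]}}

```text
t: 25.4
eef_pos: [463.5, 332.6, 108.6]
tcp_rot: [-3.141, 0.001, -2.522]
ft_force: [-10.4, -7.7, 26.6]
opening: 0.249
grip_force: 30.0
```

{"op": "arm_command", "data": {"targets": [[0,0,-1.2,0,0],[0,0,-1.2,0,0],[0,0,-1.2,0,0.6],[0,0,-1.2,0,0.6],[0,0,-1.2,0,0.6]]}}

```text
t: 25.9
eef_pos: [463.8, 332.8, 107.3]
tcp_rot: [3.142, 0.0, -2.522]
ft_force: [-0.1, 0.0, 0.4]
opening: 0.447
grip_force: 0.0
```

{"op": "arm_command", "data": {"targets": [[0,0,-1,0,0.7],[0,0,-1,0,0.7],[0,0,-1,0,0.7],[0,0,-1,0,0.7],[0,0,-1,0,0.7]]}}

```text
t: 26.4
eef_pos: [463.6, 332.7, 108.3]
tcp_rot: [3.142, 0.0, -2.522]
ft_force: [-0.5, 0.1, -0.8]
opening: 0.701
grip_force: 0.0
```

{"op": "arm_command", "data": {"targets": [[0,0,-20,0,0.7],[0,0,-60,0,0.7],[0,0,-100,0,0.7],[45,0,-140,0,0.7],[90,0,-160,0,0.7]]}}

```text
t: 26.9
eef_pos: [396.9, 285.0, 265.9]
tcp_rot: [-3.141, 0.002, -2.522]
ft_force: [0.1, -0.5, -0.1]
opening: 0.7
grip_force: 0.0
```

{"op": "arm_command", "data": {"targets": [[0,45,0,0,0.7],[0,90,0,0,0.7],[0,135,0,0,0.7],[0,180,0,0,0.7],[0,180,0,0,0.7]]}}

```text
t: 27.4
eef_pos: [289.6, 434.6, 264.2]
tcp_rot: [3.141, 0.0, -2.518]
ft_force: [0.0, -1.2, -0.9]
opening: 0.7
grip_force: 0.0
```

```bash
python3 - <<'E'
from h import *
import pickle
where(); carrots()
s=cam('scene'); s0=pickle.load(open('scene.pkl','rb')); t=cam('top'); t0=pickle.load(open('top.pkl','rb'))
def m(k,box,lo,hi):
    v0,v1,u0,u1=box; q=cv2.inRange(cv2.cvtColor(k[0],cv2.COLOR_RGB2HSV)[v0:v1,u0:u1],lo,hi); p=np.argwhere(q); return p.mean(0).round(1)+[v0,u0],len(p),p.min(0)+[v0,u0],p.max(0)+[v0,u0]
br=((5,110,40),(20,255,255))
print('scraper scene before',m(s0,(300,390,255,318),*br),'after',m(s,(300,390,255,318),*br))
print('scraper top before',m(t0,(165,220,185,250),*br),'after',m(t,(165,220,185,250),*br))
y=((22,150,120),(32,255,255))
print('jar lid',m(t0,(110,145,225,262),*y),m(t,(110,145,225,262),*y))
for n,b in (('mill',(170,200,440,470)),('tin',(232,262,415,450)),('shelf',(50,112,300,455))): d=cv2.absdiff(t[0],t0[0])[b[0]:b[1],b[2]:b[3]]; print(n,'changed px',(d.max(2)>60).sum())
E
```

```text
board tool -424.6 532.1 z 264.2 yaw 42.2 F [ 0.  -1.2 -0.9] t 27.4 op 0.7 q [ 0.86  0.29  1.74  0.    1.11 -1.34]
[342. 178.] 44 board [-96.  66.] dir 0.0 len [ 8. 60.] [-101.   37.] [-92.  93.]
[379. 186.] 136 board [-108.  -54.] dir 18.0 len [29. 67.] [-125.  -90.] [-93. -14.]
[341. 187.] 51 board [-125.   68.] dir 177.0 len [10. 56.] [-131.   40.] [-120.   96.]
[378. 196.] 49 board [-143.  -57.] dir 169.0 len [ 9. 57.] [-151.  -85.] [-134.  -29.]
scraper scene before (array([336.9, 285.6]), 776, array([310, 268]), array([367, 308])) after (array([334.8, 290.4]), 753, array([308, 273]), array([365, 313]))
scraper top before (array([195.8, 211.3]), 370, array([181, 193]), array([208, 229])) after (array([199. , 213.5]), 375, array([184, 195]), array([212, 231]))
jar lid (array([126. , 239.7]), 221, array([118, 231]), array([134, 248])) (array([125.9, 240. ]), 199, array([118, 231]), array([134, 248]))
mill changed px 0
tin changed px 0
shelf changed px 0
```

```bash
python3 - <<'E'
from h import *
t=cam('top'); s=cam('scene')
hs=cv2.cvtColor(s[0],cv2.COLOR_RGB2HSV); ht=cv2.cvtColor(t[0],cv2.COLOR_RGB2HSV)
for v in range(158,222): print(v,''.join(('#' if hs[v,u,2]>190 else 'o') if 4<=hs[v,u,0]<17 and hs[v,u,1]>175 and hs[v,u,2]>40 else '.' for u in range(284,346)))
for v in range(179,202): print(v,''.join(('#' if ht[v,u,2]>190 else 'o') if 4<=ht[v,u,0]<17 and ht[v,u,1]>150 and ht[v,u,2]>40 else '.' for u in range(364,404)))
for p in ((-90,-131,55),(-90,131,55),(-90,-98,55),(-90,-35,55)): print(p,np.round(proj(s,(*(BO+p[0]*BX+p[1]*BY),p[2]))),np.round(proj(t,(*(BO+p[0]*BX+p[1]*BY),p[2]))))
E
```

```text
158 ..............................................................
159 ..............................................................
160 ..............................................................
161 ..............................................................
162 ..............................................................
163 ..............................................................
164 ..............................................................
165 ..............................................................
166 ..............................................................
167 ..............................................................
168 ..............................................................
169 ..............................................................
170 ..............................................................
171 ..............................................................
172 ..............................................................
173 ..............................................................
174 ........................
[... 3679 characters left out ...]
...
190 .........###.......#....................
191 ...............###.#....................
192 ........................................
193 .......###..............................
194 ......#...##............................
195 ......#.......##........................
196 .........#.......##.....................
197 ............#.......##..................
198 ...............#.......#................
199 ..................##...#................
200 .....................##.................
201 ........................................
(-90, -131, 55) [324. 155.] [402. 184.]
(-90, 131, 55) [295. 215.] [323. 175.]
(-90, -98, 55) [321. 162.] [392. 183.]
(-90, -35, 55) [314. 176.] [373. 181.]
```

```bash
python3 - <<'E'
from h import *
t=cam('top'); s=cam('scene')
hs=cv2.cvtColor(s[0],cv2.COLOR_RGB2HSV); ht=cv2.cvtColor(t[0],cv2.COLOR_RGB2HSV)
M=lambda h:cv2.inRange(h,(4,150,40),(23,255,255))
a,b=M(hs),M(ht)
for v in range(156,196): print(v,''.join('#' if a[v,u] else '.' for u in range(300,346)))
for v in range(179,193): print(v,''.join('#' if b[v,u] else '.' for u in range(364,404)))
# predicted px of suspect centre for hypotheses, from top pixel (385,184)
for z in (19,34,45,62,70):
    p=atz(t,384.5,183.8,z); print(z,((p[:2]-BO)@np.c_[BX,BY]).round(),np.round(proj(s,p)))
p=atz(t,375,188.7,19); print('ref carrot',np.round(proj(s,p))); p=atz(t,380,196.5,19); print('ref2',np.round(proj(s,p)))
E
```

```text
156 ..............................................
157 ..............................................
158 ..............................................
159 ..............................................
160 ..............................................
161 ..............................................
162 ..............................................
163 ..............................................
164 ..............................................
165 ..............................................
166 ..............................................
167 ..............................................
168 ..............................................
169 ..............................................
170 ..............................................
171 ..................##..........................
172 ..................##..........................
173 .................###..........................
174 .................###..........................
175 ................####..........................
176 ...............#####..........................
177 ...............#####.....
[... 1046 characters left out ...]
###.........................
182 .........#################..............
183 .........###################............
184 .........###################............
185 .........##################.............
186 ...##...###..###....#######.............
187 ..##############........................
188 ..###############.......................
189 ....################....................
190 ........############....................
191 ...............#####....................
192 ........................................
19 [-89. -77.] [318. 174.]
34 [-92. -75.] [319. 171.]
45 [-94. -74.] [319. 169.]
62 [-98. -73.] [320. 166.]
70 [-100.  -72.] [321. 165.]
ref carrot [321. 182.]
ref2 [330. 180.]
```

Triangulating from both views puts that last stick on the tray floor too, so all five are in the tray. The scraper stands on the mat, released, and the other objects have not moved.

```bash
python3 -c "
from cell import env
print(env.job_done())"
```

```text
the job is handed in; nothing more can be done
None
```

The job is handed in at about 28 s: by my last camera measurements all five carrot sticks lie in the white tray and the scraper stands upright on the blue mat, released; the jam jar, pepper mill and tin had not moved, and I saw no sign of a rack bump.

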